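# Load and wind up the cellar's bench press

### The arm

A 6-joint arm with a two-finger parallel gripper is mounted at the origin on the work surface. World frame = base frame: x ahead of the robot, y to its left, z up, the work surface at z = 0. Lengths are in m, angles in rad, forces in N, time in s.
With the tool pointing down it reaches from about 0.4 to 0.825 m from the base axis. Payload 7 kg.
Tool frame: the origin (TCP) lies at the very end of the fingers, on their centre line; the grasp point (between the pads) lies 19 mm behind it; z points along the fingers, y is the line along which they close (so a half turn about z gives the same grasp; the last joint's range is limited). The gripper opens to 88 mm and grips with 3 to 60 N. Pads are 19 mm wide; open, the fingers measure 130 mm over their backs; the gripper's body (78 mm by 193 mm) begins 47 mm behind the grasp point.
Start: joints at [-1.028, 0.359, 0.012, 0, -1.224, -0.288], TCP at [0.17, -0.653, 0.192] pointing down, gripper open.
Joint ranges: [-3.07, 3.07], [-1.43, 2.12], [-1.02, 1.25], [-3.03, 1.67], [-3.05, -0], [-3.03, 3.03]. Speed limits (rad/s): [2.39, 2.39, 3.01, 3.14, 3.14, 3.14].

### API

Orientations are given as [roll, pitch, yaw] about the fixed x, y, z axes, in that order (R = Rz(yaw) Ry(pitch) Rx(roll)).
In Python, from station import arm gives the robot as it stands. The module is installed in compiled form; this text tells all that it offers.
- The arm moves only by the shell command python3 -m crank 'ROWS' [FORCE]. ROWS is JSON, a list of rows, each an object of numbers: "dx", "dy", "dz": the shift along the world's x, y, z in m; "twist": the turn about the world's z in degrees; "grip": the opening, from -1 (shut) to 1 (fully open). A call has exactly 5 rows; each row is the pose to reach, as a shift and turn from the pose commanded when the call began; what a row does not reach only later rows make up. A row lasts 1/12 s, in which the tool goes at most 41.7 mm and 7.16 degrees, less where a joint would pass 70% of its speed; a pose out of reach is approached as far as the arm can. A call with a gripper value outside its range is refused whole. The fingers move at their own pace and stop on an object; FORCE is the grip in N (left out, the last holds). Time passes only in rows, so rows that repeat a pose let the fingers close, or fill a call up. It gives the time, the measured TCP pose, the force, the opening and the grip force at its end, in the units of the state.
- arm.get_state(): the state, without advancing time (a new reading comes with each control period).
- arm.grab_frame(name): name is "scene" or "top" or "wrist"; returns the picture (480x640x3 uint8, red, green, blue); there is no depth.
- arm.get_calibration(name): a dict with "fx", "fy", "cx", "cy" (pixels), "cam_to_world" (4x4, takes a point from camera to world coordinates); the wrist camera has in their place "tool_from_camera" (4x4, takes a point from camera to tool coordinates, whose origin is the TCP and whose axes are the flange's). Camera axes: x right, y down, z forward; pixel columns grow to the right and rows downward; lengths in m; the calibration is good to about 2 mm. A picture is of the moment at which its call begins: read the wrist's pose just before it. get_calibration takes no time and is no camera call.
- arm.job_done(): hands the job in; it is judged then, once.
The state is a dict: "t": time; "q": joint angles; "qd": joint speeds; "joint_efforts": joint torques, N m; "eef_pos": TCP position; "ee_rot": TCP orientation; "force": force on the tool from outside, world axes, zero at the start; "moment": the same for the moment, N m; "width": finger opening in m; "gripper_force": force on a finger pad.
Only numpy, scipy, OpenCV 4.12 (cv2) and the standard library are available. Lean on these libraries where they do the work, as an engineer would, in place of code of your own. Each camera call takes 0.05 s, during which the arm holds its last target. There are 200 camera calls.

### The job

Get the little bench press under pressure: first open the juice tap fully, a quarter turn, so that its handle lies in line with the spout; then put every oak press block from the bench into the channel, in one row with their 40 mm sides along the channel. Next set the ratchet wrench on the toothed nut and swing it back and forth, tightening clockwise seen from above, until the blocks have pushed the pressure plate back and its brass pointer stands between the two white marks on the cage. Finally take the wrench off and lay it back flat on its rubber mat; leave the other things on the bench alone.

Things in the scene. Friction and masses are not known exactly. Their poses are not given: they have to be found in the camera images.
- press: Fixed bench press on a steel base 120 x 600 x 8 mm. Origin under it in mid-channel; y runs along the channel to the cage, x across. Channel floor 8 mm up, between two rails 12 mm high and 58 mm apart. Along y, mm: gearbox 80 x 80, top 58 up, centre -170; follower face -100 at the start; pressure plate face +100; oak cage +115 to +215, 124 wide, top 70 up; the tap sticks out of it to -x.
- plate_face (a point): Middle of the face of the pressure plate, 41 mm above the bench. Steel plate 86 wide, 21 to 66 mm above the bench, facing press -y; the blocks press on it. A brass pointer bar, 118 mm long across the cage, rides 19 mm behind the face, 77 mm above the bench.
- plate (a joint): How far the pressure plate is pushed back towards the cage, m: 0 unloaded, stop at 0.024. A spring of 800 N/m resists. The pointer reaches the first white mark on the cage's top edges at 0.008 and the second at 0.018.
- follower_face (a point): Middle of the face of the follower, 42 mm above the bench: the steel plate (86 wide, spans 22 to 64 mm above the bench) that the gearbox drives along press +y by a rack; the rack trails 260 mm behind it.
- follower (a joint): Travel of the follower from fully back, m: 0 to 0.165. It moves 20 mm for each radian of the nut; the gear's friction holds it when the wrench swings back or is taken off.
- nut (a joint): Angle of the toothed nut, rad, 0 at the start, growing clockwise seen from above (tightening), up to 8.2. Turning it takes about 0.45 N m, and up to 0.8 N m as the plate's spring is loaded.
- nut_seat (a point): On the vertical axis of the steel toothed nut (62 mm wide, 15 upright teeth) on top of the gearbox, at the level of its shoulder (74.5 mm above the bench), where the wrench's head comes to rest. A post 18 mm thick with a tapered point rises 25 mm above this point through the wrench's head. A flat flange below, 80 mm wide, its top 64 mm above the bench, steadies the head.
- wrench_grip (a point): Where to grip the loose ratchet wrench (0.28 kg, balanced 30 mm from the head's axis): on its steel handle's axis, 80 mm from the head's axis, half-way up; x points to the pommel, z up. Handle 18 wide, 14 thick, from 37 to 172 mm from the head's axis, then a black pommel 26 thick to 206 mm. Lying flat, this point is 15 mm above the surface.
- wrench_head (a point): Centre of the wrench's head, 80 mm from wrench_grip, 5 mm lower: a cap 78 wide, 20 high, open below, with a 22 mm hole; this point is 10 mm above its rim and meets nut_seat when set straight down over the post, at any angle; let go, it stays there. It drives the nut clockwise seen from above and slips (under 0.1 N m) the other way over teeth 24 degrees apart: up to 0.42 rad is lost per stroke.
- mat_mid (a point): Top centre of the fixed black rubber mat on which the wrench lies, 120 (x) x 270 (y) x 4 mm.
- tap (a joint): Tap handle's angle, rad: near 0 closed (handle across the spout, pointing along press +y), 1.571 fully open at its stop (handle in line with the spout, pointing along press -x, towards the robot). Grows anticlockwise seen from above; stays where it is left; needs about 0.15 N m.
- tap_hinge (a point): On the vertical axis of the tap handle, 60 mm above the bench, half-way up the handle.
- tap_grip (a point): On the tap handle 65 mm from its axis, 60 mm above the bench, half-way up. The handle is a dark steel bar 12 mm wide, 12 mm high, ending 88 mm from the axis; free air below it out there. y points from the axis to the handle's end.
- block0_mid (a point): Centre of an oak press block with a steel band round it: 50 (its x) x 40 (y) x 42 (z) mm, 90 g, starting flat on the bench. Two to four blocks are present (the others are None). In the channel its x lies across and its centre is 29 mm above the bench.
- block1_mid (a point): Centre of an oak press block with a steel band round it: 50 (its x) x 40 (y) x 42 (z) mm, 90 g, starting flat on the bench. Two to four blocks are present (the others are None). In the channel its x lies across and its centre is 29 mm above the bench.
- block2_mid (a point): Centre of an oak press block with a steel band round it: 50 (its x) x 40 (y) x 42 (z) mm, 90 g, starting flat on the bench. Two to four blocks are present (the others are None). In the channel its x lies across and its centre is 29 mm above the bench.
- block3_mid (a point): Centre of an oak press block with a steel band round it: 50 (its x) x 40 (y) x 42 (z) mm, 90 g, starting flat on the bench. Two to four blocks are present (the others are None). In the channel its x lies across and its centre is 29 mm above the bench.
- bung: Bystander: a cork barrel bung, tapered, 46 to 58 wide, 40 high. Origin under it.
- bung2: Bystander: another cork bung of that size beyond the press. Origin under it.
- bottle: Bystander: full green wine bottle, 75 wide, 295 high. Origin under it.
- beaker: Bystander: glass beaker, 68 wide, 100 high. Origin under it.
- bowl: Bystander: steel bowl, 116 wide, 45 high. Origin under it.
- jar: Bystander: glass jar, 70 wide, 90 high. Origin under it.
Things that resemble listed ones, but are neither listed nor needed, are in the scene too. Leave any pink look-alike of the part that bears wrench_grip alone. What is shaped like the part that bears block2_mid but orange is not meant.

How it is judged:
On the way, in this order (a step that is already met when the one before it is completed fails the run):
1. the juice tap is open (value of joint tap above 1.4 rad), for 0.2 s.
2. every block is in the channel (x of block0_mid in the frame of press between -0.016 and 0.016 m and y of block0_mid in the frame of press between -0.1 and 0.125 m and z of block0_mid in the frame of press between 0.015 and 0.045 m and x of block1_mid in the frame of press between -0.016 and 0.016 m and y of block1_mid in the frame of press between -0.1 and 0.125 m and z of block1_mid in the frame of press between 0.015 and 0.045 m and x of block2_mid in the frame of press between -0.016 and 0.016 m and y of block2_mid in the frame of press between -0.1 and 0.125 m and z of block2_mid in the frame of press between 0.015 and 0.045 m and x of block3_mid in the frame of press between -0.016 and 0.016 m and y of block3_mid in the frame of press between -0.1 and 0.125 m and z of block3_mid in the frame of press between 0.015 and 0.045 m), for 0.3 s.
3. the ratchet wrench is on the nut, not yet tight (horizontal distance between wrench_head and nut_seat below 0.006 m and distance between wrench_head and nut_seat below 0.009 m), for 0.2 s.
4. with the wrench on the nut, the pointer has come between the marks (all of step 3 and value of joint plate between 0.008 and 0.018 m), for 0.2 s.
At the end, for the whole second after the job is handed in: Tap opened past 1.40 rad; every block present in the channel (centre within 16 mm of its middle line, on the floor); pressure plate pushed back 8 to 18 mm, pointer between the marks; wrench flat on the mat, its grip point within 60 mm of the mat's centre (all of step 2 and value of joint tap above 1.4 rad and value of joint plate between 0.008 and 0.018 m and horizontal distance between wrench_grip and mat_mid below 0.06 m and z of wrench_grip in the frame of mat_mid below 0.024 m and angle between wrench_grip's own z axis and vertical below 0.15 rad); the robot touches nothing.
It fails at once if a bystander is pushed more than 40 mm from its place (distance of any of bottle, beaker, bowl, jar, bung, bung2 from where it was at the start of the episode above 0.04 m).
It fails at once if a bystander is tipped over (angle between any of bottle, beaker, bowl, jar, bung, bung2's own z axis and vertical above 0.4 rad).
Of block0, block1, block2, block3 only 2 to 4 are there at a start; the rules pass over those that are not, and their reading is None.
At some moment in a run one of wrench, block0, block1, block2, block3 may be knocked a few centimetres aside while the robot is not near it.
Once in a run the grip may slacken for a moment while it holds something.
It also fails if it takes over 192 s, if anything falls off the work surface, if the arm or the gripper's body presses on something with over 40 N, if the wrist force passes 120 N, or if a joint passes its speed limit or range.

## Working session

There is one attempt and no reset: what is moved stays moved. The work goes in short steps, Python scripts to look and compute and a shell command to move; the robot and the scene stay as the last step left them, time stands still between calls to the robot, and variables do not carry over. Pictures are saved under pics/ and viewed, at most 14 in all, crops included, and the job is handed in when it is done.

```bash
mkdir -p pics; cat > h.py <<'E'
import numpy as np, cv2
from station import arm
def cal(n):
    c=arm.get_calibration(n); K=np.array([[c['fx'],0,c['cx']],[0,c['fy'],c['cy']],[0,0,1]])
    return K,np.array(c['cam_to_world'])
def px2w(n,u,v,z):
    K,T=cal(n); d=T[:3,:3]@np.linalg.inv(K)@[u,v,1]; o=T[:3,3]
    return o+d*(z-o[2])/d[2]
def w2px(n,p):
    K,T=cal(n); q=K@(T[:3,:3].T@(np.array(p)-T[:3,3])); return q[:2]/q[2]
def snap(n,f,crop=None,s=1):
    im=arm.grab_frame(n)[:,:,::-1].copy(); cv2.imwrite(f'pics/{f}_full.png',im)
    if crop: x,y,w,h=crop; im=im[y:y+h,x:x+w]
    cv2.imwrite(f'pics/{f}.png',cv2.resize(im,None,fx=s,fy=s,interpolation=cv2.INTER_CUBIC))
E
python3 - <<'E'
from h import *
snap('top','top0'); snap('scene','scene0')
for n in('top','scene'): print(cal(n))
print(arm.get_state())
E
```

```text
(array([[548.68881685,   0.        , 327.88802947],
       [  0.        , 548.68881685, 240.93802096],
       [  0.        ,   0.        ,   1.        ]]), array([[ 0.00535707, -0.9981207 ,  0.06104397,  0.41697768],
       [-0.99965007, -0.00376392,  0.02618349,  0.01090169],
       [-0.02590452, -0.06116287, -0.99779159,  1.31419621],
       [ 0.        ,  0.        ,  0.        ,  1.        ]]))
(array([[549.46485909,   0.        , 318.79243486],
       [  0.        , 549.46485909, 231.30404101],
       [  0.        ,   0.        ,   1.        ]]), array([[ 0.24124951,  0.70058101, -0.67155411,  1.43541346],
       [ 0.97034981, -0.1635644 ,  0.17795483, -0.2172231 ],
       [ 0.01482943, -0.69457392, -0.71926849,  1.09536507],
       [ 0.        ,  0.        ,  0.        ,  1.        ]]))
{'t': 0.1, 'q': array([-1.02789879e+00,  3.59340936e-01,  1.12126686e-02, -2.75280116e-04,
       -1.22408049e+00, -2.88111030e-01]), 'qd': array([-0.00040982, -0.00215304, -0.00079318, -0.00130765, -0.00081532,
       -0.00046055]), 'joint_efforts': array([-6.92234153e-04, -5.84165668e+01,  2.93750417e+01,  7.01552331e+00,
        1.01572357e-02, -7.09956612e-05]), 'eef_pos': array([ 0.16999094, -0.65278677,  0.19143286]), 'ee_rot': array([ 3.14016490e+00, -1.53232797e-04, -2.88689976e+00]), 'force': array([-0.03054312, -1.26079919, -0.90162074]), 'moment': array([-0.0193345 , -0.00337727, -0.00430524]), 'gripper_force': 0.0, 'width': 0.08777634474122563}
```

View pics/top0.png

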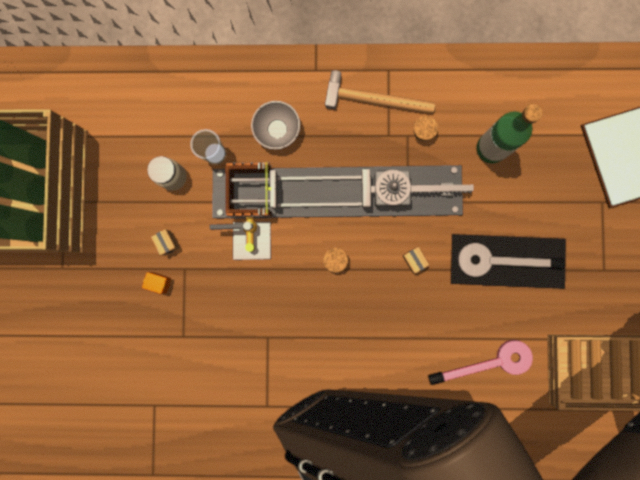

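View pics/scene0.png

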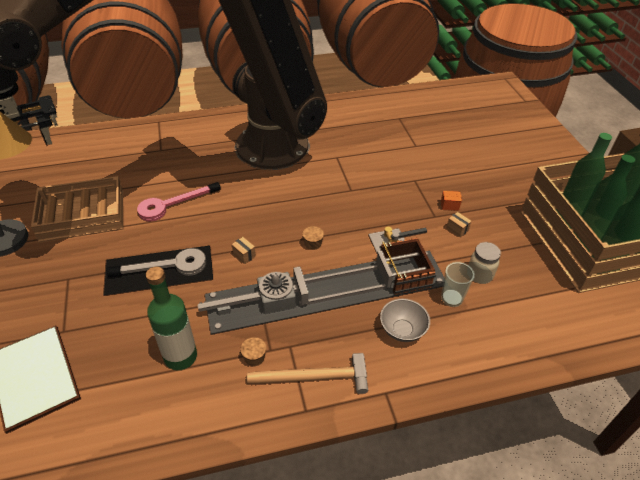

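The blocks wanted are the two steel-banded oak ones at top-view (164,242) and (417,261). The plain orange one at (155,283) is the decoy. The wrench wanted is the steel one on the mat at (475,260), and the pink one at (515,357) is the decoy. I'll check this in enlarged crops.

```bash
python3 - <<'E'
from h import *
im=cv2.imread('pics/top0_full.png')
c=lambda x,y,w,h,s:cv2.resize(im[y:y+h,x:x+w],None,fx=s,fy=s,interpolation=cv2.INTER_CUBIC)
a=c(140,155,200,150,4); b=c(340,155,200,150,4); b2=c(370,225,200,75,4)
cv2.imwrite('pics/cA.png',a); cv2.imwrite('pics/cB.png',b)
cv2.imwrite('pics/cC.png',b2)
print(arm.get_calibration('wrist'))
for p in [(164,242),(417,261),(475,260),(249,223),(394,187)]: print(p,px2w('top',*p,0.04))
E
```

```text
{'fx': 335.84334510751137, 'fy': 335.84334510751137, 'cx': 319.9362997020876, 'cy': 229.7536967378955, 'tool_from_camera': array([[-1.24516012e-04, -9.65056300e-01, -2.62042597e-01,
         7.17230842e-02],
       [ 9.99999991e-01, -1.30822851e-04,  6.62260900e-06,
        -1.70105601e-04],
       [-4.06723501e-05, -2.62042594e-01,  9.65056308e-01,
        -1.93332731e-01],
       [ 0.00000000e+00,  0.00000000e+00,  0.00000000e+00,
         1.00000000e+00]])}
(164, 242) [0.49098659 0.42881925 0.04      ]
(417, 261) [ 0.44923017 -0.16204676  0.04      ]
(475, 260) [ 0.45216475 -0.29531302  0.04      ]
(249, 223) [0.53630321 0.22928785 0.04      ]
(394, 187) [ 0.62164842 -0.10935244  0.04      ]
```

View pics/cA.png

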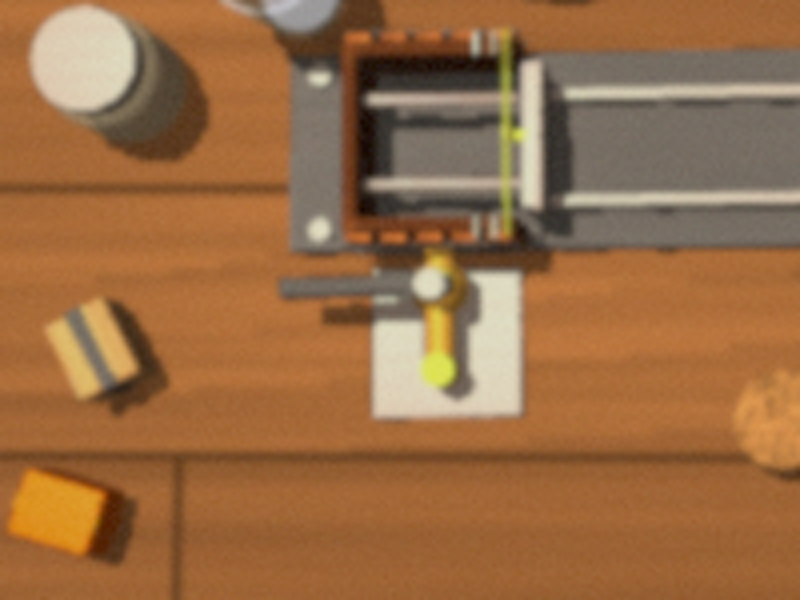

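View pics/cB.png

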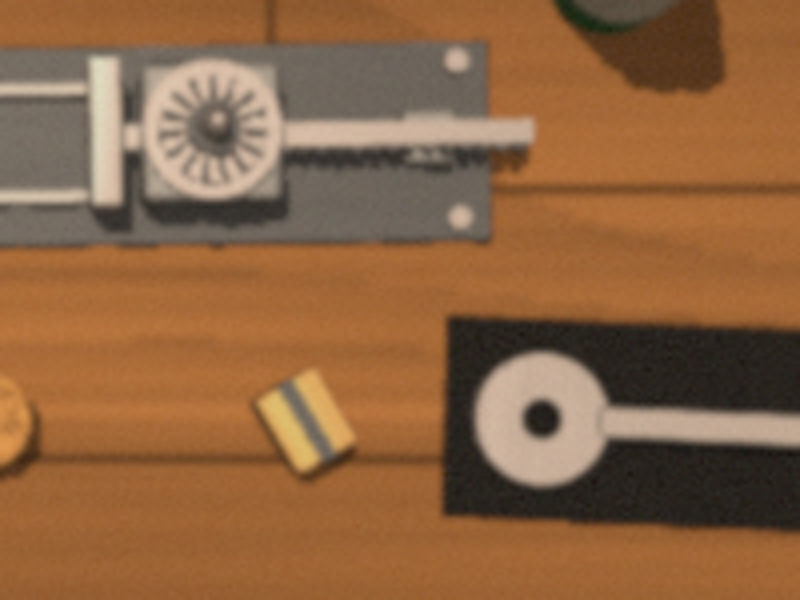

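Crop A shows the tap axis at (248,226), its handle tip at (210.5,227) and the banded block at (163,242); the block at (155,283) is plain orange. Crop B shows the second banded block at (416,261), the steel wrench head ring at (475,260) and the nut post at about (394,186). There are two blocks in all.

```bash
python3 - <<'E'
from h import *
a=lambda x,y:(140+x/4,155+y/4); b=lambda x,y:(340+x/4,155+y/4)
def P(l,p,z): print(l,np.round(px2w('top',*p,z),4))
P('tapaxis',a(432,284),.07);P('tapend',a(281,289),.066)
for p in [(100,297),(47,328),(88,400),(140,355)]: P('A',a(*p),.042)
for p in [(315,370),(253,402),(305,476),(355,440)]: P('B',b(*p),.042)
P('base NW',a(290,52),.008);P('base SW',a(290,250),.008);P('base NE',b(488,42),.008);P('base SE',b(490,240),.008)
P('post',b(216,122),.0995);P('head',b(542,419),.029);P('matNW',b(447,317),.004);P('matSW',b(443,515),.004)
E
```

```text
tapaxis [0.5266 0.2263 0.07  ]
tapend [0.5238 0.314  0.066 ]
A [0.5208 0.4265 0.042 ]
A [0.5025 0.4574 0.042 ]
A [0.4604 0.4322 0.042 ]
A [0.4869 0.4021 0.042 ]
B [ 0.4804 -0.1659  0.042 ]
B [ 0.4617 -0.1302  0.042 ]
B [ 0.4192 -0.1599  0.042 ]
B [ 0.4401 -0.1887  0.042 ]
base NW [0.6726 0.3253 0.008 ]
base SW [0.5523 0.3231 0.008 ]
base NE [ 0.6788 -0.2746  0.008 ]
base SE [ 0.5599 -0.2746  0.008 ]
post [ 0.6155 -0.1037  0.0995]
head [ 0.4531 -0.2991  0.029 ]
matNW [ 0.5142 -0.2496  0.004 ]
matSW [ 0.3967 -0.2463  0.004 ]
```

```bash
R='' ; python3 -m crank '[{"dx":0.093,"dy":0.117,"twist":25,"grip":0},{"dx":0.093,"dy":0.117,"twist":25,"grip":0},{"dx":0.093,"dy":0.117,"twist":25,"grip":0},{"dx":0.093,"dy":0.117,"twist":25,"grip":0},{"dx":0.093,"dy":0.117,"twist":25,"grip":0}]' 20 && python3 -m crank '[{"dx":0.093,"dy":0.117,"twist":25,"grip":0},{"dx":0.093,"dy":0.117,"twist":25,"grip":0},{"dx":0.093,"dy":0.117,"twist":25,"grip":0},{"dx":0.093,"dy":0.117,"twist":25,"grip":0},{"dx":0.093,"dy":0.117,"twist":25,"grip":0}]' && python3 -m crank '[{"dx":0.094,"dy":0.117,"twist":25.4,"grip":0},{"dx":0.094,"dy":0.117,"twist":25.4,"grip":0},{"dx":0.094,"dy":0.117,"twist":25.4,"grip":0},{"dx":0.094,"dy":0.117,"twist":25.4,"grip":0},{"dx":0.094,"dy":0.117,"twist":25.4,"grip":0}]'
```

```text
invalid input at $[0]: expected keys dx, dy, dz, twist, grip
```

```bash
python3 -m crank '[{"dx":0.093,"dy":0.117,"dz":0,"twist":25,"grip":0},{"dx":0.093,"dy":0.117,"dz":0,"twist":25,"grip":0},{"dx":0.093,"dy":0.117,"dz":0,"twist":25,"grip":0},{"dx":0.093,"dy":0.117,"dz":0,"twist":25,"grip":0},{"dx":0.093,"dy":0.117,"dz":0,"twist":25,"grip":0}]' 20 && python3 -m crank '[{"dx":0.093,"dy":0.117,"dz":0,"twist":25,"grip":0},{"dx":0.093,"dy":0.117,"dz":0,"twist":25,"grip":0},{"dx":0.093,"dy":0.117,"dz":0,"twist":25,"grip":0},{"dx":0.093,"dy":0.117,"dz":0,"twist":25,"grip":0},{"dx":0.093,"dy":0.117,"dz":0,"twist":25,"grip":0}]' && python3 -m crank '[{"dx":0.094,"dy":0.117,"dz":0,"twist":25.4,"grip":0},{"dx":0.094,"dy":0.117,"dz":0,"twist":25.4,"grip":0},{"dx":0.094,"dy":0.117,"dz":0,"twist":25.4,"grip":0},{"dx":0.094,"dy":0.117,"dz":0,"twist":25.4,"grip":0},{"dx":0.094,"dy":0.117,"dz":0,"twist":25.4,"grip":0}]'
```

```text
t: 0.52
eef_pos: [0.2655, -0.533, 0.1925]
ee_rot: [-3.141, 0.001, -2.443]
force: [-0.3, 0.5, -0.3]
width: 0.0595
gripper_force: 0.0
t: 0.93
eef_pos: [0.3583, -0.4165, 0.1923]
ee_rot: [-3.141, 0.001, -2.007]
force: [0.0, -0.8, 0.9]
width: 0.044
gripper_force: 0.0
t: 1.35
eef_pos: [0.4524, -0.2998, 0.192]
ee_rot: [-3.141, 0.0, -1.564]
force: [-0.3, -0.1, -0.1]
width: 0.0437
gripper_force: 0.0
```

```bash
cat > w.py <<'E'
import sys,json
from h import *
from scipy.spatial.transform import Rotation as R
def wsnap(f):
    s=arm.get_state(); im=arm.grab_frame('wrist')[:,:,::-1]
    cv2.imwrite(f'pics/{f}.png',im)
    json.dump([list(s['eef_pos']),list(s['ee_rot'])],open(f'pics/{f}.json','w'))
def wm(f):
    p,r=json.load(open(f'pics/{f}.json')); c=arm.get_calibration('wrist')
    T=np.eye(4);T[:3,:3]=R.from_euler('xyz',r).as_matrix();T[:3,3]=p
    return np.array([[c['fx'],0,c['cx']],[0,c['fy'],c['cy']],[0,0,1]]),T@np.array(c['tool_from_camera'])
def wpx2w(f,u,v,z):
    K,T=wm(f); d=T[:3,:3]@np.linalg.inv(K)@[u,v,1]; o=T[:3,3]; return o+d*(z-o[2])/d[2]
def ww2px(f,p):
    K,T=wm(f); q=K@(T[:3,:3].T@(np.array(p)-T[:3,3])); return q[:2]/q[2]
if __name__=='__main__': wsnap(sys.argv[1])
E
python3 -m crank '[{"dx":0.024,"dy":0.2,"dz":0,"twist":0,"grip":0},{"dx":0.024,"dy":0.2,"dz":0,"twist":0,"grip":0},{"dx":0.024,"dy":0.2,"dz":0,"twist":0,"grip":0},{"dx":0.024,"dy":0.2,"dz":0,"twist":0,"grip":0},{"dx":0.024,"dy":0.2,"dz":0,"twist":0,"grip":0}]' >/dev/null && python3 -m crank '[{"dx":0.024,"dy":0.2,"dz":0,"twist":0,"grip":0},{"dx":0.024,"dy":0.2,"dz":0,"twist":0,"grip":0},{"dx":0.024,"dy":0.2,"dz":0,"twist":0,"grip":0},{"dx":0.024,"dy":0.2,"dz":0,"twist":0,"grip":0},{"dx":0.024,"dy":0.2,"dz":0,"twist":0,"grip":0}]' >/dev/null && python3 -m crank '[{"dx":0.024,"dy":0.2,"dz":-0.02,"twist":0,"grip":0},{"dx":0.024,"dy":0.2,"dz":-0.02,"twist":0,"grip":0},{"dx":0.024,"dy":0.2,"dz":-0.02,"twist":0,"grip":0},{"dx":0.024,"dy":0.2,"dz":-0.02,"twist":0,"grip":0},{"dx":0.024,"dy":0.2,"dz":-0.02,"twist":0,"grip":0}]' && python3 w.py w1
```

```text
t: 2.6
eef_pos: [0.5225, 0.2995, 0.1716]
ee_rot: [3.141, -0.0, -1.572]
force: [1.3, -0.5, 0.8]
width: 0.0436
gripper_force: 0.0
```

View pics/w1.png

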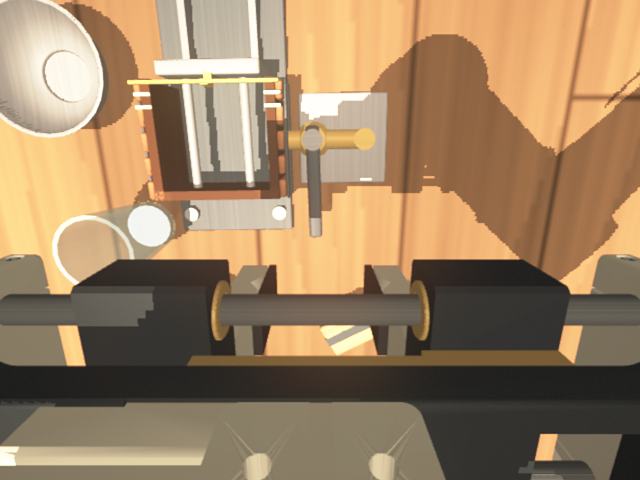

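Wrist view: tap axis at (312,138), handle tip at (316,236), running straight along +y and clear of the cage.

```bash
python3 - <<'E'
from w import *
print(wpx2w('w1',312,138,.07),wpx2w('w1',316,222,.066),wpx2w('w1',316,236,.06), ww2px('w1',[.5243,.30,.05]))
c=[.5262,.2263];
E
```

```text
[0.52779878 0.22811761 0.07      ] [0.52480411 0.30240072 0.066     ] [0.52493529 0.31752098 0.06      ] [316.67644789 215.57308271]
```

```bash
python3 -m crank '[{"dx":0.0025,"dy":0,"dz":-0.04,"twist":2,"grip":0},{"dx":0.0025,"dy":0,"dz":-0.08,"twist":2,"grip":0},{"dx":0.0025,"dy":0,"dz":-0.11,"twist":2,"grip":0},{"dx":0.0025,"dy":0,"dz":-0.124,"twist":2,"grip":0},{"dx":0.0025,"dy":0,"dz":-0.124,"twist":2,"grip":-0.3}]' >/dev/null && python3 -m crank '[{"dx":0,"dy":0,"dz":0,"twist":0,"grip":-1},{"dx":0,"dy":0,"dz":0,"twist":0,"grip":-1},{"dx":0,"dy":0,"dz":0,"twist":0,"grip":-1},{"dx":0,"dy":0,"dz":0,"twist":0,"grip":-1},{"dx":0,"dy":0,"dz":0,"twist":0,"grip":-1}]' 30
python3 - <<'E'
from h import *
p=lambda d:.0725*np.array([-np.sin(np.radians(d)),np.cos(np.radians(d))])
for s in (2,32,62):
  for k in (6,12,18,24,30): print(s,k,np.round(p(s+k)-p(s),4))
E
```

```text
t: 3.48
eef_pos: [0.5252, 0.2982, 0.0496]
ee_rot: [-3.14, 0.002, -1.536]
force: [0.4, -0.3, 0.2]
width: 0.0097
gripper_force: 0.0
2 6 [-0.0076 -0.0007]
2 12 [-0.015  -0.0021]
2 18 [-0.0223 -0.0043]
2 24 [-0.0293 -0.0073]
2 30 [-0.0359 -0.011 ]
32 6 [-0.0062 -0.0044]
32 12 [-0.0119 -0.0093]
32 18 [-0.0171 -0.0149]
32 24 [-0.0217 -0.0209]
32 30 [-0.0256 -0.0274]
62 6 [-0.0032 -0.0069]
62 12 [-0.0057 -0.0141]
62 18 [-0.0074 -0.0214]
62 24 [-0.0083 -0.029 ]
62 30 [-0.0084 -0.0366]
```

```bash
python3 -m crank '[{"dx":0,"dy":0,"dz":0,"twist":0,"grip":-1},{"dx":0,"dy":0,"dz":0,"twist":0,"grip":-1},{"dx":0,"dy":0,"dz":0,"twist":0,"grip":-1},{"dx":0,"dy":0,"dz":0,"twist":0,"grip":-1},{"dx":0,"dy":0,"dz":0,"twist":0,"grip":-1}]' 30; python3 w.py w2
```

```text
t: 3.9
eef_pos: [0.5246, 0.2979, 0.0483]
ee_rot: [-3.142, 0.0, -1.536]
force: [0.8, 0.3, -0.5]
width: 0.0007
gripper_force: 0.0
```

View pics/w2.png

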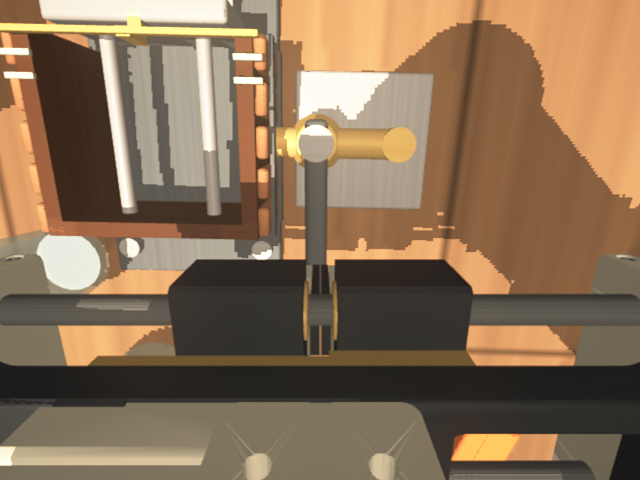

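```bash
python3 - <<'E'
from w import *
for p in ([.525,.316,.066],[.526,.27,.066],[.5246,.2979,.0483],[.5246,.2979,.0673],[.5246,.2884,.0483],[.5246,.2884,.0673],[.5246,.298,.1]): print(p,ww2px('w2',p))
print(wm('w2')[1])
cv2.imwrite('pics/w2c.png',cv2.resize(cv2.imread('pics/w2.png')[230:380,240:400],None,fx=5,fy=4))
E
```

```text
[0.525, 0.316, 0.066] [316.19774696 299.27776193]
[0.526, 0.27, 0.066] [317.06897331 221.47382957]
[0.5246, 0.2979, 0.0483] [318.07598406 258.94445862]
[0.5246, 0.2979, 0.0673] [317.9321798  270.78696724]
[0.5246, 0.2884, 0.0483] [318.60155704 244.12822294]
[0.5246, 0.2884, 0.0673] [318.50805711 254.65806976]
[0.5246, 0.298, 0.1] [317.59807107 297.91037518]
[[-0.99939194 -0.03332493 -0.01025661  0.52616317]
 [-0.03484919  0.96422681  0.26277786  0.22673617]
 [ 0.00113264  0.26297551 -0.96480185  0.2416011 ]
 [ 0.          0.          0.          1.        ]]
```

View pics/w2c.png

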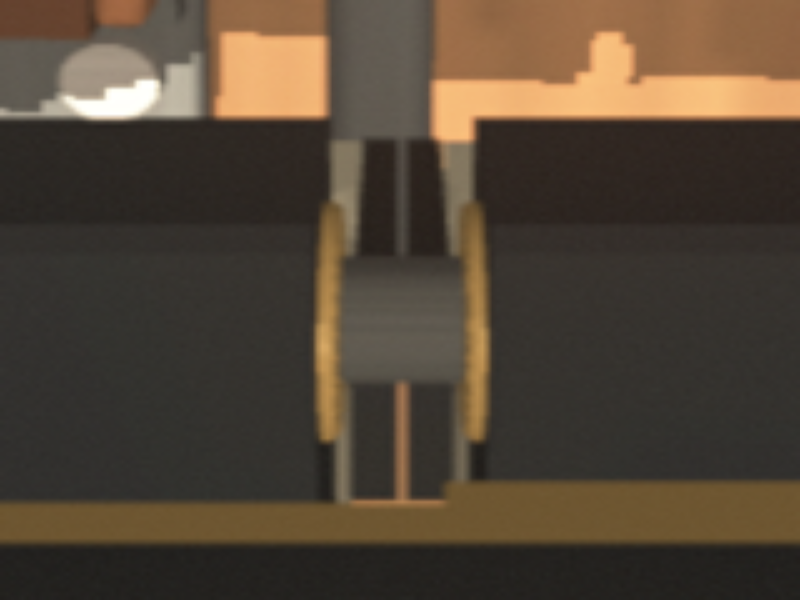

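```bash
python3 - <<'E'
from w import *
for z in (.03,.05,.07,.09,.11): print(z,wpx2w('w1',312,138,z)[:2],wpx2w('w2',316,143,z)[:2], px2w('top',248,226,z)[:2],'| tip',wpx2w('w1',316,236,z)[:2],px2w('top',210.25,227.25,z)[:2])
print(arm.get_state()['force'],arm.get_state()['eef_pos'])
E
```

```text
0.03 [0.528635   0.22811613] [0.52822546 0.22962743] [0.53013    0.23326912] | tip [0.52525577 0.32632847] [0.52689241 0.32277707]
0.05 [0.52820888 0.22813846] [0.52803053 0.22935415] [0.52836777 0.22980599] | tip [0.52503143 0.32048653] [0.52518061 0.31791994]
0.07 [0.52778277 0.22816079] [0.52783561 0.22908088] [0.52660555 0.22634285] | tip [0.52480709 0.3146446 ] [0.5234688  0.31306281]
0.09 [0.52735666 0.22818311] [0.52764069 0.2288076 ] [0.52484332 0.22287971] | tip [0.52458275 0.30880266] [0.52175699 0.30820568]
0.11 [0.52693054 0.22820544] [0.52744577 0.22853433] [0.52308109 0.21941657] | tip [0.52435841 0.30296073] [0.52004519 0.30334855]
[-0.39798228  0.64828257 -0.21552562] [0.52457781 0.29781463 0.0482333 ]
```

```bash
python3 - <<'E'
from w import *
pairs=[((219.5,212.5),(280,213),(262,251),.011),((219.5,174.5),(193,214),(129,248),.011),((270.5,222.5),(302,94),(297,71),.002),((233,259.3),(386,182),(422,208),.002)]
for t,a,b,z in pairs: print(px2w('top',*t,z)[:2],wpx2w('w1',*a,z)[:2],wpx2w('w2',*b,z)[:2])
E
```

```text
[0.56411161 0.30571579] [0.5641315  0.30598426] [0.56507815 0.30692689]
[0.65617565 0.30732805] [0.65792302 0.30689645] [0.66098901 0.30794875]
[0.54122238 0.18382753] [0.53898247 0.18524332] [0.54238663 0.18480031]
[0.45219677 0.27315803] [0.44977951 0.27400044] [0.45004284 0.27305316]
```

```bash
python3 - <<'E'
from h import *
for z in (.03,.045,.06): print(w2px('scene',[.525,.316,z]),w2px('scene',[.527,.228,z]))
snap('scene','s1',(340,160,160,120),5)
E
```

```text
[424.0079321 236.8787042] [393.18469799 242.90626682]
[424.8681163 233.0036138] [393.824829   239.03058315]
[425.74109255 229.07089579] [394.47459245 235.09657963]
```

View pics/s1.png

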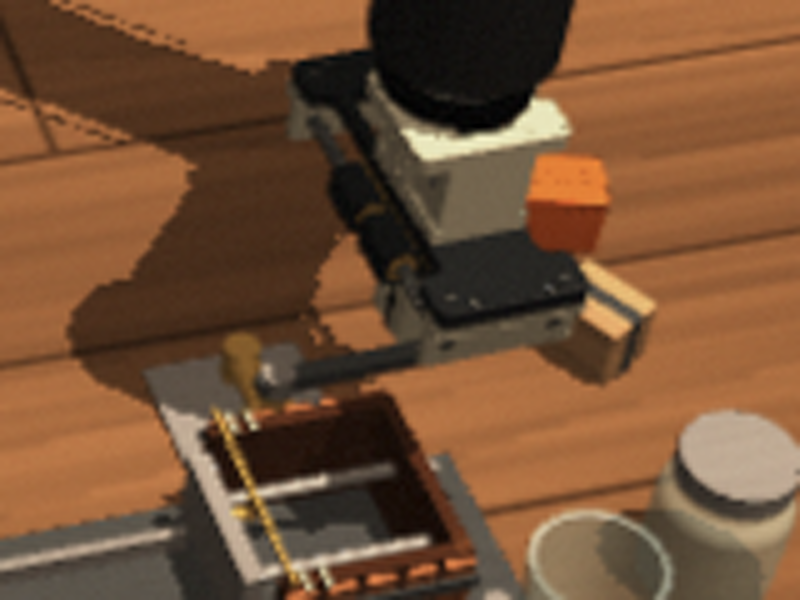

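```bash
python3 -m crank '[{"dx":0,"dy":0,"dz":0,"twist":0,"grip":0},{"dx":0,"dy":0,"dz":0,"twist":0,"grip":0},{"dx":0,"dy":0,"dz":0,"twist":0,"grip":0},{"dx":0,"dy":0,"dz":0,"twist":0,"grip":0},{"dx":0,"dy":0,"dz":0,"twist":0,"grip":0}]' && python3 -m crank '[{"dx":0,"dy":0,"dz":-0.006,"twist":0,"grip":0},{"dx":0,"dy":0,"dz":-0.012,"twist":0,"grip":0},{"dx":0,"dy":0,"dz":-0.016,"twist":0,"grip":0},{"dx":0,"dy":0,"dz":-0.016,"twist":0,"grip":0},{"dx":0,"dy":0,"dz":-0.016,"twist":0,"grip":-1}]' && python3 -m crank '[{"dx":0,"dy":0,"dz":0,"twist":0,"grip":-1},{"dx":0,"dy":0,"dz":0,"twist":0,"grip":-1},{"dx":0,"dy":0,"dz":0,"twist":0,"grip":-1},{"dx":0,"dy":0,"dz":0,"twist":0,"grip":-1},{"dx":0,"dy":0,"dz":0,"twist":0,"grip":-1}]' 30
```

```text
t: 4.42
eef_pos: [0.5246, 0.2978, 0.0482]
ee_rot: [3.142, -0.0, -1.536]
force: [0.0, -0.7, -1.0]
width: 0.0283
gripper_force: 0.0
t: 4.83
eef_pos: [0.5243, 0.2975, 0.0316]
ee_rot: [3.141, -0.001, -1.536]
force: [-0.1, 0.7, -0.2]
width: 0.0407
gripper_force: 0.0
t: 5.25
eef_pos: [0.5247, 0.2979, 0.0324]
ee_rot: [-3.141, 0.0, -1.536]
force: [0.6, -0.2, 0.0]
width: 0.0092
gripper_force: 0.0
```

```bash
python3 -m crank '[{"dx":0,"dy":0,"dz":0,"twist":0,"grip":-1},{"dx":0,"dy":0,"dz":0,"twist":0,"grip":-1},{"dx":0,"dy":0,"dz":0,"twist":0,"grip":-1},{"dx":0,"dy":0,"dz":0,"twist":0,"grip":-1},{"dx":0,"dy":0,"dz":0,"twist":0,"grip":-1}]' 30; python3 - <<'E'
from w import *
wsnap('w3'); snap('scene','s2',(340,160,160,120),5)
a=cv2.imread('pics/w3.png')[100:400,120:520]; b=cv2.imread('pics/s2.png')
cv2.imwrite('pics/m3.png',np.hstack([cv2.resize(a,(400,300)),cv2.resize(b,(400,300))]))
E
```

```text
t: 5.67
eef_pos: [0.5246, 0.2978, 0.0323]
ee_rot: [3.142, -0.0, -1.536]
force: [-0.5, -0.6, -0.6]
width: 0.0003
gripper_force: 0.0
```

View pics/m3.png

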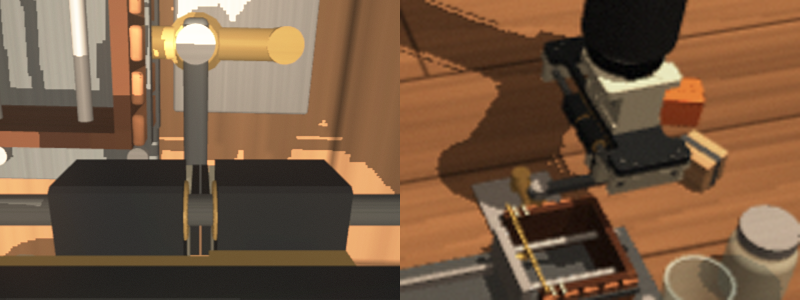

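```bash
python3 - <<'E'
from h import *
for x in (.621,.564):
  for z in (.05,.08,.115): print(x,z,[w2px('scene',[x,y,z]).round(1) for y in (.259,.337)])
print(w2px('scene',[.525,.298,.048]))
E
```

```text
0.621 0.05 [array([418.1, 262.1]), array([446.9, 256.8])]
0.621 0.08 [array([419.9, 254.2]), array([449.1, 248.9])]
0.621 0.115 [array([422. , 244.7]), array([451.7, 239.3])]
0.564 0.05 [array([410.1, 245.9]), array([438.2, 240.8])]
0.564 0.08 [array([411.7, 237.9]), array([440.2, 232.9])]
0.564 0.115 [array([413.6, 228.3]), array([442.6, 223.3])]
[418.68581221 233.33448897]
```

```bash
python3 -m crank '[{"dx":0,"dy":0,"dz":0,"twist":0,"grip":0},{"dx":0,"dy":0,"dz":0,"twist":0,"grip":0},{"dx":0,"dy":0,"dz":0,"twist":0,"grip":0},{"dx":0,"dy":0,"dz":0,"twist":0,"grip":0},{"dx":0,"dy":0,"dz":0,"twist":0,"grip":0}]' && python3 -m crank '[{"dx":0,"dy":0,"dz":0,"twist":0,"grip":0},{"dx":0,"dy":0,"dz":-0.004,"twist":0,"grip":0},{"dx":0,"dy":0,"dz":-0.010,"twist":0,"grip":0},{"dx":0,"dy":0,"dz":-0.018,"twist":0,"grip":0},{"dx":0,"dy":0,"dz":-0.018,"twist":0,"grip":-1}]' && python3 -m crank '[{"dx":0,"dy":0,"dz":0,"twist":0,"grip":-1},{"dx":0,"dy":0,"dz":0,"twist":0,"grip":-1},{"dx":0,"dy":0,"dz":0,"twist":0,"grip":-1},{"dx":0,"dy":0,"dz":0,"twist":0,"grip":-1},{"dx":0,"dy":0,"dz":0,"twist":0,"grip":-1}]' 30 && python3 -m crank '[{"dx":0,"dy":0,"dz":0,"twist":0,"grip":-1},{"dx":0,"dy":0,"dz":0,"twist":0,"grip":-1},{"dx":0,"dy":0,"dz":0,"twist":0,"grip":-1},{"dx":0,"dy":0,"dz":0,"twist":0,"grip":-1},{"dx":0,"dy":0,"dz":0,"twist":0,"grip":-1}]' 30
```

```text
t: 6.18
eef_pos: [0.5246, 0.2978, 0.0323]
ee_rot: [3.142, 0.0, -1.536]
force: [0.9, -0.4, -0.6]
width: 0.0282
gripper_force: 0.0
t: 6.6
eef_pos: [0.5235, 0.2969, 0.0121]
ee_rot: [3.139, -0.002, -1.536]
force: [-0.6, -0.2, -0.4]
width: 0.0409
gripper_force: 0.0
t: 7.02
eef_pos: [0.5251, 0.2982, 0.0146]
ee_rot: [-3.141, 0.001, -1.536]
force: [1.5, 0.2, -1.0]
width: 0.0117
gripper_force: 30.0
t: 7.43
eef_pos: [0.5251, 0.2981, 0.0145]
ee_rot: [-3.141, 0.001, -1.536]
force: [3.7, -0.0, -1.3]
width: 0.0118
gripper_force: 30.0
```

The fingertips end about 35–40 mm behind the reported TCP: the wrist image scale agrees, and only the lower grip caught the handle. I'll calibrate with that offset. The tap handle is now held at 11.8 mm, so I swing it open.

```bash
python3 -m crank '[{"dx":-0.0074,"dy":-0.0007,"dz":0,"twist":6,"grip":-1},{"dx":-0.0147,"dy":-0.0021,"dz":0,"twist":12,"grip":-1},{"dx":-0.0218,"dy":-0.0042,"dz":0,"twist":18,"grip":-1},{"dx":-0.0287,"dy":-0.0071,"dz":0,"twist":24,"grip":-1},{"dx":-0.0352,"dy":-0.0108,"dz":0,"twist":30,"grip":-1}]' 40 && python3 -m crank '[{"dx":-0.0061,"dy":-0.0043,"dz":0,"twist":6,"grip":-1},{"dx":-0.0117,"dy":-0.0091,"dz":0,"twist":12,"grip":-1},{"dx":-0.0167,"dy":-0.0146,"dz":0,"twist":18,"grip":-1},{"dx":-0.0213,"dy":-0.0205,"dz":0,"twist":24,"grip":-1},{"dx":-0.0251,"dy":-0.0268,"dz":0,"twist":30,"grip":-1}]' && python3 -m crank '[{"dx":-0.0031,"dy":-0.0068,"dz":0,"twist":6,"grip":-1},{"dx":-0.0056,"dy":-0.0138,"dz":0,"twist":12,"grip":-1},{"dx":-0.0073,"dy":-0.021,"dz":0,"twist":18,"grip":-1},{"dx":-0.0082,"dy":-0.0284,"dz":0,"twist":24,"grip":-1},{"dx":-0.0083,"dy":-0.0345,"dz":0,"twist":28,"grip":-1}]' && python3 -m crank '[{"dx":0,"dy":0,"dz":0,"twist":0,"grip":-1},{"dx":0,"dy":0,"dz":0,"twist":0,"grip":-0.3},{"dx":0,"dy":0,"dz":0,"twist":0,"grip":-0.3},{"dx":0,"dy":0,"dz":0,"twist":0,"grip":-0.3},{"dx":0,"dy":0,"dz":0,"twist":0,"grip":-0.3}]'
```

```text
t: 7.85
eef_pos: [0.4908, 0.2866, 0.0146]
ee_rot: [-3.14, -0.001, -1.006]
force: [13.7, -6.4, -4.5]
width: 0.0116
gripper_force: 40.1
t: 8.27
eef_pos: [0.4678, 0.2605, 0.0148]
ee_rot: [-3.138, -0.004, -0.482]
force: [26.2, -6.2, -15.8]
width: 0.0115
gripper_force: 39.9
t: 8.68
eef_pos: [0.461, 0.2287, 0.0149]
ee_rot: [-3.136, -0.008, 0.006]
force: [17.5, 24.4, -23.7]
width: 0.0118
gripper_force: 39.9
t: 9.1
eef_pos: [0.4552, 0.2251, 0.014]
ee_rot: [3.141, 0.001, -0.0]
force: [-0.5, 0.8, -0.2]
width: 0.0295
gripper_force: 0.0
```

```bash
python3 -m crank '[{"dx":0,"dy":0,"dz":0.04,"twist":0,"grip":0},{"dx":0,"dy":0,"dz":0.08,"twist":0,"grip":0},{"dx":0,"dy":0,"dz":0.12,"twist":0,"grip":0},{"dx":0,"dy":0.02,"dz":0.136,"twist":7,"grip":0},{"dx":0,"dy":0.055,"dz":0.136,"twist":14,"grip":0.4}]' >/dev/null && python3 -m crank '[{"dx":0,"dy":0.03,"dz":0,"twist":7,"grip":0.4},{"dx":0,"dy":0.065,"dz":0,"twist":14,"grip":0.4},{"dx":0,"dy":0.1,"dz":0,"twist":19,"grip":0.4},{"dx":0,"dy":0.12,"dz":0,"twist":19,"grip":0.4},{"dx":0,"dy":0.12,"dz":0,"twist":19,"grip":0.4}]' && python3 w.py w4
```

```text
t: 9.93
eef_pos: [0.4554, 0.404, 0.1494]
ee_rot: [3.141, 0.001, 0.579]
force: [0.7, -0.2, 0.3]
width: 0.0614
gripper_force: 0.0
```

View pics/w4.png

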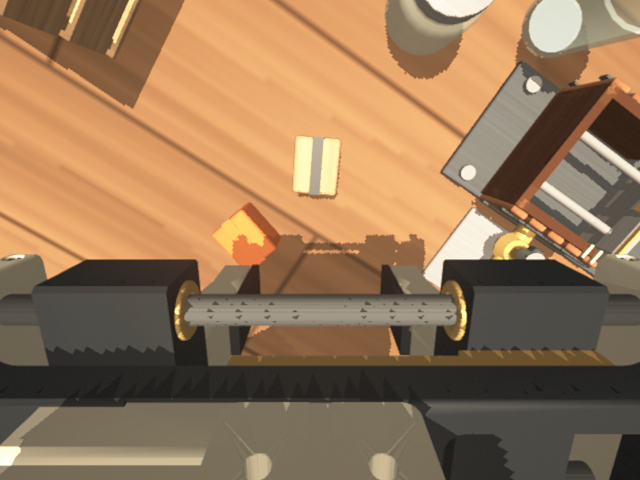

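Wrist view: the banded block's top face is centred at (317,165) and nearly square to the tool. The orange decoy is at (245,235).

```bash
python3 - <<'E'
from w import *
P=lambda u,v,z=.042:wpx2w('w4',u,v,z)
cs=[P(297,137),P(340,139),P(337,196),P(293,194)]
for c in cs: print(c.round(4))
c=sum(cs)/4; print('c',c); 
d=(cs[0]-cs[3]+cs[1]-cs[2]); print('ang long',np.degrees(np.arctan2(d[1],d[0])), np.linalg.norm(d)/2, np.linalg.norm(cs[0]-cs[1]))
y=np.radians(33.2)
for o in [(213,232),(247,204),(279,237)]:
    r=P(*o)-c; print('orange', r[0]*np.cos(y)+r[1]*np.sin(y), -r[0]*np.sin(y)+r[1]*np.cos(y))
E
```

```text
[0.5032 0.4592 0.042 ]
[0.5222 0.4272 0.042 ]
[0.4795 0.4016 0.042 ]
[0.4593 0.4359 0.042 ]
c [0.491043   0.43099109 0.042     ]
ang long 29.4529645113021 0.04974766482063444 0.03717438841648417
orange -0.059460672815244614 0.09668970382225658
orange -0.0330288059212791 0.06351801615115779
orange -0.0643560857326646 0.03545116697896035
```

```bash
python3 -m crank '[{"dx":0.018,"dy":0.014,"dz":0,"twist":-2.5,"grip":0.4},{"dx":0.0356,"dy":0.027,"dz":-0.02,"twist":-2.5,"grip":0.5},{"dx":0.0356,"dy":0.027,"dz":-0.06,"twist":-2.5,"grip":0.5},{"dx":0.0356,"dy":0.027,"dz":-0.09,"twist":-2.5,"grip":0.5},{"dx":0.0356,"dy":0.027,"dz":-0.11,"twist":-2.5,"grip":0.5}]' && python3 -m crank '[{"dx":0,"dy":0,"dz":-0.02,"twist":0,"grip":0.5},{"dx":0,"dy":0,"dz":-0.04,"twist":0,"grip":0.5},{"dx":0,"dy":0,"dz":-0.055,"twist":0,"grip":0.5},{"dx":0,"dy":0,"dz":-0.059,"twist":0,"grip":0.5},{"dx":0,"dy":0,"dz":-0.059,"twist":0,"grip":0.5}]' && python3 -m crank '[{"dx":0,"dy":0,"dz":0,"twist":0,"grip":-1},{"dx":0,"dy":0,"dz":0,"twist":0,"grip":-1},{"dx":0,"dy":0,"dz":0,"twist":0,"grip":-1},{"dx":0,"dy":0,"dz":0,"twist":0,"grip":-1},{"dx":0,"dy":0,"dz":0,"twist":0,"grip":-1}]' 30
```

```text
t: 10.4
eef_pos: [0.4901, 0.425, 0.0367]
ee_rot: [3.14, 0.005, 0.53]
force: [-0.1, -0.6, 0.0]
width: 0.0656
gripper_force: 0.0
t: 10.82
eef_pos: [0.4909, 0.426, -0.0199]
ee_rot: [3.14, 0.003, 0.531]
force: [0.3, -0.2, 0.2]
width: 0.0659
gripper_force: 0.0
t: 11.23
eef_pos: [0.4919, 0.4284, -0.0177]
ee_rot: [-3.141, -0.002, 0.532]
force: [-1.1, 0.7, 4.1]
width: 0.0397
gripper_force: 30.0
```

```bash
python3 - <<'E'
from h import *
a=lambda x,y:(140+x/4,155+y/4); b=lambda x,y:(340+x/4,155+y/4)
P=lambda l,p,z: print(l,np.round(px2w('top',*p,z),4))
P('rail N',a(700,90),.02);P('rail S',a(700,199),.02);P('railN2',b(40,88),.02);P('railS2',b(40,196),.02)
P('plate face',a(546,130),.066);P('foll face',b(89,130),.064)
P('cageW',a(342,140),.07)
E
python3 -m crank '[{"dx":0,"dy":0,"dz":0.03,"twist":0,"grip":-1},{"dx":0,"dy":0,"dz":0.07,"twist":0,"grip":-1},{"dx":0,"dy":0,"dz":0.11,"twist":0,"grip":-1},{"dx":0,"dy":0,"dz":0.125,"twist":0,"grip":-1},{"dx":0,"dy":0,"dz":0.125,"twist":0,"grip":-1}]' && python3 -m crank '[{"dx":0.012,"dy":-0.032,"dz":0,"twist":-6,"grip":-1},{"dx":0.024,"dy":-0.064,"dz":0,"twist":-12,"grip":-1},{"dx":0.036,"dy":-0.096,"dz":0,"twist":-18,"grip":-1},{"dx":0.048,"dy":-0.128,"dz":0,"twist":-24,"grip":-1},{"dx":0.06,"dy":-0.16,"dz":0,"twist":-29.8,"grip":-1}]'
```

```text
rail N [0.6474 0.0764 0.02  ]
rail S [0.5821 0.0759 0.02  ]
railN2 [ 0.6487 -0.0069  0.02  ]
railS2 [ 0.5841 -0.0071  0.02  ]
plate face [0.616  0.1625 0.066 ]
foll face [ 0.6166 -0.0345  0.064 ]
cageW [0.6094 0.2794 0.07  ]
t: 11.65
eef_pos: [0.4936, 0.4301, 0.1122]
ee_rot: [-3.139, -0.008, 0.533]
force: [0.3, 0.5, -1.1]
width: 0.0399
gripper_force: 30.0
t: 12.07
eef_pos: [0.5513, 0.266, 0.1057]
ee_rot: [3.141, 0.001, 0.007]
force: [-0.0, 0.3, -1.7]
width: 0.0394
gripper_force: 30.0
```

```bash
python3 -m crank '[{"dx":0.016,"dy":-0.04,"dz":0,"twist":0,"grip":-1},{"dx":0.032,"dy":-0.08,"dz":0,"twist":0,"grip":-1},{"dx":0.048,"dy":-0.12,"dz":0,"twist":0,"grip":-1},{"dx":0.0625,"dy":-0.16,"dz":0,"twist":0,"grip":-1},{"dx":0.0625,"dy":-0.165,"dz":0,"twist":0,"grip":-1}]' && python3 -m crank '[{"dx":0,"dy":0,"dz":-0.01,"twist":0,"grip":-1},{"dx":0,"dy":0,"dz":-0.03,"twist":0,"grip":-1},{"dx":0,"dy":0,"dz":-0.05,"twist":0,"grip":-1},{"dx":0,"dy":0,"dz":-0.06,"twist":0,"grip":-1},{"dx":0,"dy":0,"dz":-0.06,"twist":0,"grip":-1}]'; python3 w.py w5
```

```text
t: 12.48
eef_pos: [0.6147, 0.0977, 0.1054]
ee_rot: [3.14, 0.001, 0.009]
force: [-0.6, 0.4, -0.5]
width: 0.0398
gripper_force: 30.0
t: 12.9
eef_pos: [0.6117, 0.1024, 0.043]
ee_rot: [3.14, 0.005, 0.012]
force: [-0.1, -0.3, -1.7]
width: 0.0399
gripper_force: 30.0
```

View pics/w5.png

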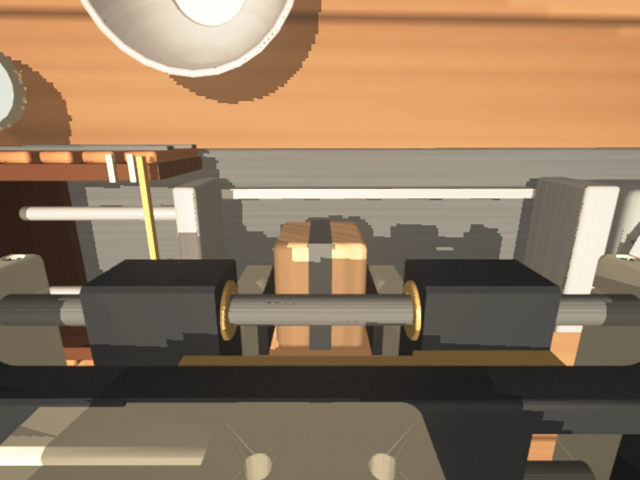

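Wrist view: the block is held square at (320,290), lined up between the plate on the left and the follower on the right.

```bash
python3 -m crank '[{"dx":0.001,"dy":0,"dz":-0.015,"twist":0,"grip":-1},{"dx":0.001,"dy":0,"dz":-0.03,"twist":0,"grip":-1},{"dx":0.001,"dy":0,"dz":-0.042,"twist":0,"grip":-1},{"dx":0.001,"dy":0,"dz":-0.048,"twist":0,"grip":-1},{"dx":0.001,"dy":0,"dz":-0.05,"twist":0,"grip":-1}]' && python3 -m crank '[{"dx":0,"dy":0,"dz":0,"twist":0,"grip":-1},{"dx":0,"dy":0,"dz":-0.001,"twist":0,"grip":-1},{"dx":0,"dy":0,"dz":-0.001,"twist":0,"grip":0.3},{"dx":0,"dy":0,"dz":-0.001,"twist":0,"grip":0.3},{"dx":0,"dy":0,"dz":-0.001,"twist":0,"grip":0.3}]' && python3 -m crank '[{"dx":0,"dy":0,"dz":0.03,"twist":0,"grip":0.3},{"dx":0,"dy":0,"dz":0.07,"twist":0,"grip":0.3},{"dx":0,"dy":0,"dz":0.11,"twist":0,"grip":0.3},{"dx":0,"dy":0,"dz":0.14,"twist":0,"grip":0.3},{"dx":0,"dy":0,"dz":0.14,"twist":0,"grip":0.3}]'
```

```text
t: 13.37
eef_pos: [0.6147, 0.1028, -0.0044]
ee_rot: [3.141, 0.001, 0.013]
force: [-0.3, -0.5, -0.4]
width: 0.0398
gripper_force: 30.0
t: 13.78
eef_pos: [0.6156, 0.1028, -0.0041]
ee_rot: [-3.141, -0.001, 0.012]
force: [-0.1, 0.6, 0.3]
width: 0.0535
gripper_force: 0.0
t: 14.2
eef_pos: [0.6193, 0.1038, 0.1436]
ee_rot: [-3.138, -0.012, 0.013]
force: [0.9, 0.6, 0.4]
width: 0.0569
gripper_force: 0.0
```

```bash
python3 -m crank '[{"dx":-0.021,"dy":-0.03,"dz":0,"twist":6,"grip":0.4},{"dx":-0.042,"dy":-0.06,"dz":0,"twist":12,"grip":0.4},{"dx":-0.063,"dy":-0.09,"dz":0,"twist":18,"grip":0.4},{"dx":-0.084,"dy":-0.12,"dz":0,"twist":24,"grip":0.4},{"dx":-0.104,"dy":-0.145,"dz":0,"twist":31,"grip":0.4}]' >/dev/null && python3 -m crank '[{"dx":-0.021,"dy":-0.03,"dz":0,"twist":0,"grip":0.4},{"dx":-0.042,"dy":-0.06,"dz":0,"twist":0,"grip":0.4},{"dx":-0.063,"dy":-0.09,"dz":0,"twist":0,"grip":0.4},{"dx":-0.084,"dy":-0.12,"dz":0,"twist":0,"grip":0.4},{"dx":-0.104,"dy":-0.145,"dz":0,"twist":0,"grip":0.4}]' && python3 w.py w6
```

```text
t: 15.03
eef_pos: [0.4058, -0.1887, 0.1358]
ee_rot: [3.141, -0.001, 0.553]
force: [1.3, -1.2, 0.1]
width: 0.0612
gripper_force: 0.0
```

View pics/w6.png

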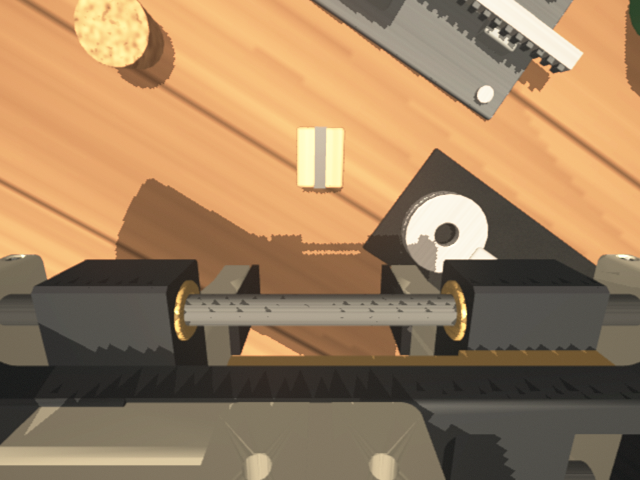

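Wrist view: the second block's top is centred at (320.5,158), aligned with the tool. The wrench's head hole is at (447,234), on its mat.

```bash
python3 - <<'E'
from w import *
cs=[wpx2w('w6',u,v,.042) for u,v in [(298,128),(344,128),(343,188),(297,188)]]
c=sum(cs)/4; print(c, c-np.array(arm.get_state()['eef_pos'])); d=cs[0]-cs[3]+cs[1]-cs[2]; print(np.degrees(np.arctan2(d[1],d[0])),np.linalg.norm(d)/2)
print('hole',wpx2w('w6',447,234,.024), wpx2w('w6',447,234,.004))
E
```

```text
[ 0.45098387 -0.16117441  0.042     ] [ 0.04865687  0.02954296 -0.09342191]
30.745787751716655 0.04924985600344528
hole [ 0.45360111 -0.30018611  0.024     ] [ 0.45286276 -0.30990233  0.004     ]
```

```bash
python3 -m crank '[{"dx":0.024,"dy":0.015,"dz":0,"twist":-0.5,"grip":0.5},{"dx":0.0487,"dy":0.0295,"dz":-0.02,"twist":-0.5,"grip":0.5},{"dx":0.0487,"dy":0.0295,"dz":-0.055,"twist":-0.5,"grip":0.5},{"dx":0.0487,"dy":0.0295,"dz":-0.08,"twist":-0.5,"grip":0.5},{"dx":0.0487,"dy":0.0295,"dz":-0.10,"twist":-0.5,"grip":0.5}]' && python3 -m crank '[{"dx":0,"dy":0,"dz":-0.02,"twist":0,"grip":0.5},{"dx":0,"dy":0,"dz":-0.035,"twist":0,"grip":0.5},{"dx":0,"dy":0,"dz":-0.05,"twist":0,"grip":0.5},{"dx":0,"dy":0,"dz":-0.053,"twist":0,"grip":0.5},{"dx":0,"dy":0,"dz":-0.053,"twist":0,"grip":0.5}]' && python3 -m crank '[{"dx":0,"dy":0,"dz":0,"twist":0,"grip":-1},{"dx":0,"dy":0,"dz":0,"twist":0,"grip":-1},{"dx":0,"dy":0,"dz":0,"twist":0,"grip":-1},{"dx":0,"dy":0,"dz":0,"twist":0,"grip":-1},{"dx":0,"dy":0,"dz":0,"twist":0,"grip":-1}]' 30
```

```text
t: 15.5
eef_pos: [0.4552, -0.1575, 0.0336]
ee_rot: [-3.141, 0.001, 0.545]
force: [0.5, -0.3, 0.6]
width: 0.0656
gripper_force: 0.0
t: 15.92
eef_pos: [0.4552, -0.1579, -0.0183]
ee_rot: [-3.141, 0.002, 0.545]
force: [0.3, -0.3, -1.0]
width: 0.0656
gripper_force: 0.0
t: 16.33
eef_pos: [0.4563, -0.1578, -0.0171]
ee_rot: [3.141, -0.001, 0.545]
force: [-0.6, 0.6, 5.3]
width: 0.04
gripper_force: 30.0
```

```bash
python3 -m crank '[{"dx":0,"dy":0,"dz":0.03,"twist":0,"grip":-1},{"dx":0,"dy":0,"dz":0.07,"twist":0,"grip":-1},{"dx":0,"dy":0,"dz":0.11,"twist":0,"grip":-1},{"dx":0,"dy":0,"dz":0.13,"twist":0,"grip":-1},{"dx":0.02,"dy":0.02,"dz":0.13,"twist":-4,"grip":-1}]' && python3 -m crank '[{"dx":0.02,"dy":0.025,"dz":0,"twist":-6,"grip":-1},{"dx":0.045,"dy":0.05,"dz":0,"twist":-12,"grip":-1},{"dx":0.07,"dy":0.08,"dz":0,"twist":-18,"grip":-1},{"dx":0.1,"dy":0.11,"dz":0,"twist":-24,"grip":-1},{"dx":0.12,"dy":0.13,"dz":0,"twist":-26.5,"grip":-1}]' && python3 -m crank '[{"dx":0.026,"dy":0.033,"dz":0,"twist":0,"grip":-1},{"dx":0.026,"dy":0.033,"dz":0,"twist":0,"grip":-1},{"dx":0.026,"dy":0.033,"dz":-0.01,"twist":0,"grip":-1},{"dx":0.026,"dy":0.033,"dz":-0.03,"twist":0,"grip":-1},{"dx":0.026,"dy":0.033,"dz":-0.03,"twist":0,"grip":-1}]'
```

```text
t: 16.75
eef_pos: [0.4765, -0.1393, 0.1178]
ee_rot: [3.138, -0.007, 0.474]
force: [-0.6, -0.1, -1.7]
width: 0.0397
gripper_force: 30.0
t: 17.17
eef_pos: [0.5978, -0.0054, 0.1125]
ee_rot: [-3.141, -0.001, 0.007]
force: [0.4, -0.8, 0.5]
width: 0.0401
gripper_force: 30.0
t: 17.58
eef_pos: [0.6184, 0.0244, 0.0781]
ee_rot: [3.141, 0.006, 0.011]
force: [-0.9, -0.5, -2.3]
width: 0.0398
gripper_force: 30.0
```

```bash
python3 -m crank '[{"dx":0.003,"dy":0,"dz":-0.02,"twist":0,"grip":-1},{"dx":0.003,"dy":0,"dz":-0.045,"twist":0,"grip":-1},{"dx":0.003,"dy":0,"dz":-0.065,"twist":0,"grip":-1},{"dx":0.003,"dy":0,"dz":-0.08,"twist":0,"grip":-1},{"dx":0.003,"dy":0,"dz":-0.085,"twist":0,"grip":-1}]' && python3 -m crank '[{"dx":0,"dy":0,"dz":0,"twist":0,"grip":-1},{"dx":0,"dy":0,"dz":-0.001,"twist":0,"grip":-1},{"dx":0,"dy":0,"dz":-0.001,"twist":0,"grip":0.3},{"dx":0,"dy":0,"dz":-0.001,"twist":0,"grip":0.3},{"dx":0,"dy":0,"dz":-0.001,"twist":0,"grip":0.3}]' && python3 -m crank '[{"dx":0,"dy":0,"dz":0.03,"twist":0,"grip":0.3},{"dx":0,"dy":0,"dz":0.07,"twist":0,"grip":0.3},{"dx":0,"dy":0,"dz":0.11,"twist":0,"grip":0.3},{"dx":-0.02,"dy":-0.01,"dz":0.14,"twist":0,"grip":0.3},{"dx":-0.05,"dy":-0.03,"dz":0.14,"twist":0,"grip":0.3}]'
```

```text
t: 18.0
eef_pos: [0.6224, 0.0239, -0.005]
ee_rot: [3.141, 0.004, 0.011]
force: [-1.4, -0.0, -0.7]
width: 0.0395
gripper_force: 30.0
t: 18.42
eef_pos: [0.6256, 0.0254, -0.0025]
ee_rot: [-3.141, -0.002, 0.012]
force: [-0.1, -0.6, -0.4]
width: 0.0539
gripper_force: 0.0
t: 18.83
eef_pos: [0.5805, -0.0032, 0.1437]
ee_rot: [-3.14, -0.012, 0.015]
force: [1.3, -0.6, 0.5]
width: 0.0569
gripper_force: 0.0
```

```bash
python3 -m crank '[{"dx":-0.012,"dy":-0.03,"dz":0,"twist":-7,"grip":0.3},{"dx":-0.024,"dy":-0.06,"dz":0,"twist":-14,"grip":0.3},{"dx":-0.036,"dy":-0.09,"dz":0,"twist":-21,"grip":0},{"dx":-0.048,"dy":-0.12,"dz":0,"twist":-28,"grip":0},{"dx":-0.06,"dy":-0.15,"dz":0,"twist":-35,"grip":0}]' >/dev/null && python3 -m crank '[{"dx":-0.012,"dy":-0.03,"dz":0,"twist":-7,"grip":0},{"dx":-0.024,"dy":-0.06,"dz":0,"twist":-14,"grip":0},{"dx":-0.036,"dy":-0.09,"dz":0,"twist":-21,"grip":0},{"dx":-0.048,"dy":-0.12,"dz":0,"twist":-28,"grip":0},{"dx":-0.06,"dy":-0.145,"dz":0,"twist":-35,"grip":0}]' >/dev/null && python3 -m crank '[{"dx":0,"dy":0,"dz":0,"twist":-7,"grip":0},{"dx":0,"dy":0,"dz":0,"twist":-14,"grip":0},{"dx":0,"dy":0,"dz":0,"twist":-22,"grip":0},{"dx":0,"dy":0,"dz":0,"twist":-22,"grip":0},{"dx":0,"dy":0,"dz":0,"twist":-22,"grip":0}]' && python3 - <<'E'
from w import *
wsnap('w7')
snap('top','top2')
im=cv2.imread('pics/w7.png'); c=cv2.imread('pics/top2_full.png')[150:300,200:500]
out=np.vstack([cv2.resize(im[0:300],(640,300)),cv2.resize(c,(600,300))[:,:600] if 0 else np.pad(cv2.resize(c,(600,300)),((0,0),(20,20),(0,0)))])
cv2.imwrite('pics/m7.png',out)
E
```

```text
t: 20.08
eef_pos: [0.4549, -0.2999, 0.1368]
ee_rot: [-3.141, -0.0, -1.591]
force: [0.2, -0.2, 0.4]
width: 0.0439
gripper_force: 0.0
```

View pics/m7.png

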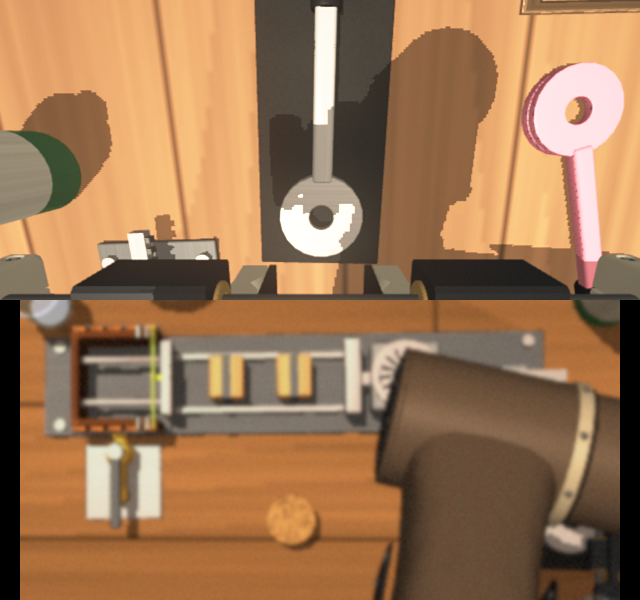

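The composite shows the tap handle lying in line with the spout (lower image, about (117,485)) and both blocks square in the channel ((227,376) and (294,376)). The wrench is still on its mat, with its hole at (321,217) and its handle running up to (325,8).

```bash
python3 - <<'E'
from w import *
im=cv2.imread('pics/w7.png').astype(int)
for v in (160,140,100,60,30):
    r=im[v,290:360].min(1); g=np.abs(np.diff(r)); i=np.argsort(g)[-4:]; print(v,sorted((i+290.5)), g[i])
print('hole',wpx2w('w7',321,217,.024),'h1',wpx2w('w7',322.5,150,.026),'h2',wpx2w('w7',324.5,50,.026),'end',wpx2w('w7',325,6,.026))
E
```

```text
160 [np.float64(311.5), np.float64(312.5), np.float64(331.5), np.float64(332.5)] [25 32 35 41]
140 [np.float64(312.5), np.float64(313.5), np.float64(332.5), np.float64(333.5)] [26 28 37 41]
100 [np.float64(312.5), np.float64(313.5), np.float64(333.5), np.float64(334.5)] [52 61 64 67]
60 [np.float64(313.5), np.float64(314.5), np.float64(334.5), np.float64(335.5)] [51 63 71 71]
30 [np.float64(314.5), np.float64(315.5), np.float64(335.5), np.float64(336.5)] [41 61 66 72]
hole [ 0.45281893 -0.29995443  0.024     ] h1 [ 0.45031269 -0.36097494  0.026     ] h2 [ 0.44721307 -0.44068249  0.026     ] end [ 0.44628586 -0.47229455  0.026     ]
```

```bash
python3 -m crank '[{"dx":-0.0045,"dy":-0.03,"dz":0,"twist":-1,"grip":0},{"dx":-0.0045,"dy":-0.062,"dz":-0.02,"twist":-1,"grip":0},{"dx":-0.0045,"dy":-0.062,"dz":-0.06,"twist":-1,"grip":0},{"dx":-0.0045,"dy":-0.062,"dz":-0.09,"twist":-1,"grip":0},{"dx":-0.0045,"dy":-0.062,"dz":-0.1,"twist":-1,"grip":0}]' && python3 -m crank '[{"dx":0,"dy":0,"dz":-0.015,"twist":0,"grip":0},{"dx":0,"dy":0,"dz":-0.03,"twist":0,"grip":0},{"dx":0,"dy":0,"dz":-0.045,"twist":0,"grip":0},{"dx":0,"dy":0,"dz":-0.055,"twist":0,"grip":0},{"dx":0,"dy":0,"dz":-0.058,"twist":0,"grip":0}]' && python3 -m crank '[{"dx":0,"dy":0,"dz":0,"twist":0,"grip":0},{"dx":0,"dy":0,"dz":0,"twist":0,"grip":0},{"dx":0,"dy":0,"dz":-0.002,"twist":0,"grip":0},{"dx":0,"dy":0,"dz":-0.004,"twist":0,"grip":0},{"dx":0,"dy":0,"dz":-0.004,"twist":0,"grip":0}]'
```

```text
t: 20.6
eef_pos: [0.4474, -0.3607, 0.0319]
ee_rot: [3.136, 0.003, -1.61]
force: [-1.3, 0.3, -1.1]
width: 0.0442
gripper_force: 0.0
t: 21.02
eef_pos: [0.45, -0.3613, -0.0226]
ee_rot: [3.14, 0.0, -1.609]
force: [-0.3, -0.2, -0.1]
width: 0.0439
gripper_force: 0.0
t: 21.43
eef_pos: [0.4505, -0.3618, -0.0255]
ee_rot: [-3.141, -0.0, -1.611]
force: [-0.2, 1.6, 0.5]
width: 0.0439
gripper_force: 0.0
```

```bash
python3 -m crank '[{"dx":0,"dy":0,"dz":-0.002,"twist":0,"grip":0},{"dx":0,"dy":0,"dz":-0.004,"twist":0,"grip":0},{"dx":0,"dy":0,"dz":-0.004,"twist":0,"grip":0},{"dx":0,"dy":0,"dz":-0.004,"twist":0,"grip":0},{"dx":0,"dy":0,"dz":-0.004,"twist":0,"grip":-1}]' 50 && python3 -m crank '[{"dx":0,"dy":0,"dz":0,"twist":0,"grip":-1},{"dx":0,"dy":0,"dz":0,"twist":0,"grip":-1},{"dx":0,"dy":0,"dz":0,"twist":0,"grip":-1},{"dx":0,"dy":0,"dz":0,"twist":0,"grip":-1},{"dx":0,"dy":0,"dz":0,"twist":0,"grip":-1}]' 50
```

```text
t: 21.85
eef_pos: [0.4502, -0.3618, -0.0298]
ee_rot: [3.141, 0.0, -1.611]
force: [-0.8, 0.3, -0.3]
width: 0.0408
gripper_force: 0.0
t: 22.27
eef_pos: [0.4505, -0.3619, -0.0297]
ee_rot: [-3.141, -0.0, -1.611]
force: [1.5, -0.7, -1.3]
width: 0.0179
gripper_force: 50.0
```

```bash
python3 -m crank '[{"dx":0,"dy":0,"dz":0.02,"twist":0,"grip":-1},{"dx":0,"dy":0,"dz":0.05,"twist":0,"grip":-1},{"dx":0,"dy":0,"dz":0.08,"twist":0,"grip":-1},{"dx":0,"dy":0,"dz":0.11,"twist":0,"grip":-1},{"dx":0,"dy":0,"dz":0.13,"twist":0,"grip":-1}]' 60 && python3 -m crank '[{"dx":0.012,"dy":0.035,"dz":0,"twist":0,"grip":-1},{"dx":0.024,"dy":0.07,"dz":0,"twist":0,"grip":-1},{"dx":0.036,"dy":0.105,"dz":0,"twist":0,"grip":-1},{"dx":0.048,"dy":0.14,"dz":0,"twist":0,"grip":-1},{"dx":0.06,"dy":0.17,"dz":0,"twist":0,"grip":-1}]' && python3 -m crank '[{"dx":0.012,"dy":0.035,"dz":0,"twist":0,"grip":-1},{"dx":0.024,"dy":0.07,"dz":0,"twist":0,"grip":-1},{"dx":0.036,"dy":0.1,"dz":0,"twist":0,"grip":-1},{"dx":0.05,"dy":0.12,"dz":0,"twist":0,"grip":-1},{"dx":0.05,"dy":0.12,"dz":0,"twist":0,"grip":-1}]' && python3 w.py w8 && python3 -c "
import cv2;im=cv2.imread('pics/w8.png');cv2.imwrite('pics/w8v.png',cv2.resize(im[0:300],None,fx=1.25,fy=1.25))"
```

```text
t: 22.68
eef_pos: [0.4506, -0.362, 0.1027]
ee_rot: [-3.14, -0.001, -1.611]
force: [1.0, 0.1, -2.8]
width: 0.0174
gripper_force: 60.0
t: 23.1
eef_pos: [0.5097, -0.1897, 0.0999]
ee_rot: [3.141, 0.0, -1.611]
force: [1.1, -0.4, -3.4]
width: 0.0172
gripper_force: 60.0
t: 23.52
eef_pos: [0.5623, -0.0682, 0.0999]
ee_rot: [-3.141, 0.0, -1.607]
force: [0.8, -1.0, -3.3]
width: 0.0173
gripper_force: 60.0
```

View pics/w8v.png

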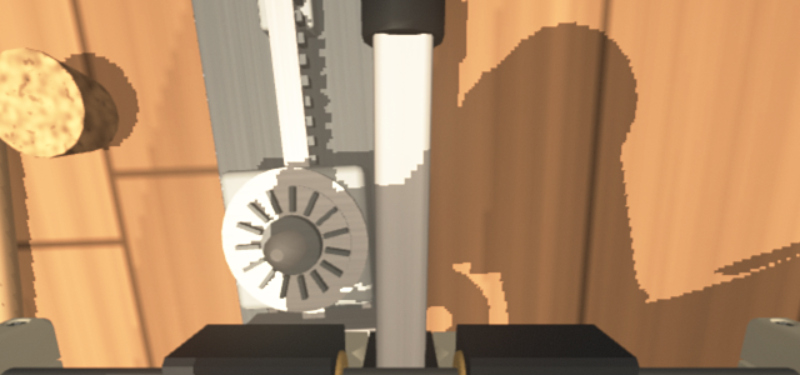

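Wrist view: the nut's tooth ring is centred at crop (294,242), i.e. pixel (235,194), and the post's tip is at about (277,252), i.e. (222,202). The wrench handle is held straight up the middle.

```bash
python3 - <<'E'
from w import *
for z in (.0745,.08): print(wpx2w('w8',294/1.25,242/1.25,z))
print('apex',wpx2w('w8',277/1.25,252/1.25,.0995),'flange',wpx2w('w8',295/1.25,239/1.25,.064))
b=lambda x,y:(340+x/4,155+y/4)
print(px2w('top',*b(213,129),.07), px2w('top',*b(213,127),.0745))
s=arm.get_state(); print(s['eef_pos'],s['ee_rot'])
E
```

```text
[ 0.61536624 -0.10634627  0.0745    ]
[ 0.61394049 -0.10717671  0.08      ]
apex [ 0.61731145 -0.10572157  0.0995    ] flange [ 0.61736902 -0.1063928   0.064     ]
[ 0.61625322 -0.10481536  0.07      ] [ 0.61667702 -0.10439902  0.0745    ]
[ 0.56077969 -0.069719    0.09956611] [ 3.14057482e+00  1.12280755e-05 -1.60802993e+00]
```

```bash
python3 -m crank '[{"dx":0.016,"dy":-0.03,"dz":0,"twist":0,"grip":-1},{"dx":0.032,"dy":-0.06,"dz":0,"twist":0,"grip":-1},{"dx":0.0536,"dy":-0.0978,"dz":0,"twist":0,"grip":-1},{"dx":0.0536,"dy":-0.0978,"dz":-0.01,"twist":0,"grip":-1},{"dx":0.0536,"dy":-0.0978,"dz":-0.02,"twist":0,"grip":-1}]' && python3 -m crank '[{"dx":0,"dy":0,"dz":0,"twist":0,"grip":-1},{"dx":0,"dy":0,"dz":0,"twist":0,"grip":-1},{"dx":0,"dy":0,"dz":0,"twist":0,"grip":-1},{"dx":0,"dy":0,"dz":0,"twist":0,"grip":-1},{"dx":0,"dy":0,"dz":0,"twist":0,"grip":-1}]'; python3 -m crank '[{"dx":0,"dy":0,"dz":0,"twist":0,"grip":-1},{"dx":0,"dy":0,"dz":0,"twist":0,"grip":-1},{"dx":0,"dy":0,"dz":0,"twist":0,"grip":-1},{"dx":0,"dy":0,"dz":0,"twist":0,"grip":-1},{"dx":0,"dy":0,"dz":0,"twist":0,"grip":-1}]'
```

```text
t: 23.98
eef_pos: [0.6138, -0.1724, 0.0792]
ee_rot: [3.141, -0.0, -1.615]
force: [-0.1, -0.0, -3.8]
width: 0.0175
gripper_force: 60.0
t: 24.4
eef_pos: [0.6142, -0.169, 0.0811]
ee_rot: [-3.14, 0.0, -1.61]
force: [-0.6, 0.6, -3.1]
width: 0.0173
gripper_force: 60.0
t: 24.82
eef_pos: [0.6139, -0.1695, 0.0803]
ee_rot: [-3.142, 0.0, -1.611]
force: [-0.4, 0.8, -3.0]
width: 0.0179
gripper_force: 60.0
```

```bash
python3 -m crank '[{"dx":0.0005,"dy":0.0018,"dz":0,"twist":0,"grip":-1},{"dx":0.0005,"dy":0.0018,"dz":-0.01,"twist":0,"grip":-1},{"dx":0.0005,"dy":0.0018,"dz":-0.018,"twist":0,"grip":-1},{"dx":0.0005,"dy":0.0018,"dz":-0.024,"twist":0,"grip":-1},{"dx":0.0005,"dy":0.0018,"dz":-0.028,"twist":0,"grip":-1}]' && python3 -m crank '[{"dx":0,"dy":0,"dz":-0.004,"twist":0,"grip":-1},{"dx":0,"dy":0,"dz":-0.008,"twist":0,"grip":-1},{"dx":0,"dy":0,"dz":-0.012,"twist":0,"grip":-1},{"dx":0,"dy":0,"dz":-0.014,"twist":0,"grip":-1},{"dx":0,"dy":0,"dz":-0.014,"twist":0,"grip":-1}]'
```

```text
t: 25.23
eef_pos: [0.6134, -0.1677, 0.0505]
ee_rot: [3.139, 0.0, -1.611]
force: [-0.3, -0.0, -4.3]
width: 0.0171
gripper_force: 60.0
t: 25.65
eef_pos: [0.6141, -0.1678, 0.0377]
ee_rot: [3.141, 0.0, -1.611]
force: [-0.3, -0.0, -4.1]
width: 0.0173
gripper_force: 60.0
```

```bash
python3 -m crank '[{"dx":0,"dy":0,"dz":-0.003,"twist":0,"grip":-1},{"dx":0,"dy":0,"dz":-0.005,"twist":0,"grip":-1},{"dx":0,"dy":0,"dz":-0.007,"twist":0,"grip":-1},{"dx":0,"dy":0,"dz":-0.007,"twist":0,"grip":-1},{"dx":0,"dy":0,"dz":-0.007,"twist":0,"grip":-1}]'; python3 - <<'E'
from h import *
p=lambda d:.062*np.array([np.cos(np.radians(d)),np.sin(np.radians(d))])
a=267.8
for s in range(0,180,35):
  print(s,[list(np.round(p(a-s-k)-p(a-s),4)) for k in (7,14,21,28,35)])
E
```

```text
t: 26.07
eef_pos: [0.6147, -0.1678, 0.0315]
ee_rot: [-3.141, -0.0, -1.611]
force: [0.1, 0.2, -1.3]
width: 0.0173
gripper_force: 60.0
0 [[np.float64(-0.0075), np.float64(0.0008)], [np.float64(-0.0149), np.float64(0.0024)], [np.float64(-0.022), np.float64(0.005)], [np.float64(-0.0288), np.float64(0.0084)], [np.float64(-0.0351), np.float64(0.0126)]]
35 [[np.float64(-0.0057), np.float64(0.0049)], [np.float64(-0.0108), np.float64(0.0105)], [np.float64(-0.0152), np.float64(0.0167)], [np.float64(-0.0188), np.float64(0.0234)], [np.float64(-0.0215), np.float64(0.0304)]]
70 [[np.float64(-0.0019), np.float64(0.0073)], [np.float64(-0.0028), np.float64(0.0148)], [np.float64(-0.0029), np.float64(0.0224)], [np.float64(-0.002), np.float64(0.0299)], [np.float64(-0.0002), np.float64(0.0373)]]
105 [[np.float64(0.0027), np.float64(0.0071)], [np.float64(0.0062), np.float64(0.0138)], [np.float64(0.0105), np.float64(0.02)], [np.float64(0.0155), np.float64(0.0257)], [np.float64(0.0212), np.float64(0.0307)]]
140 [[np.float64(0.0063), np.float64(0.0043)], [np.float64(0.013), np.float64(0.0077)], [np.float64(0.0201), np.float64(0.0104)], [np.float64(0.0274), np.float64(0.0121)], [np.float64(0.035), np.float64(0.0129)]]
175 [[np.float64(0.0076), np.float64(-0.0001)], [np.float64(0.0151), np.float64(-0.0011)], [np.float64(0.0224), np.float64(-0.003)], [np.float64(0.0294), np.float64(-0.0058)], [np.float64(0.0361), np.float64(-0.0095)]]
```

```bash
python3 -m crank '[{"dx":-0.0075,"dy":0.0008,"dz":0,"twist":-7,"grip":-1},{"dx":-0.0149,"dy":0.0024,"dz":0,"twist":-14,"grip":-1},{"dx":-0.022,"dy":0.005,"dz":0,"twist":-21,"grip":-1},{"dx":-0.0288,"dy":0.0084,"dz":0,"twist":-28,"grip":-1},{"dx":-0.0351,"dy":0.0126,"dz":0,"twist":-35,"grip":-1}]' && python3 -m crank '[{"dx":0,"dy":0,"dz":0,"twist":0,"grip":-1},{"dx":0,"dy":0,"dz":0,"twist":0,"grip":-1},{"dx":0,"dy":0,"dz":0,"twist":0,"grip":-1},{"dx":0,"dy":0,"dz":0,"twist":0,"grip":-1},{"dx":0,"dy":0,"dz":0,"twist":0,"grip":-1}]'; python3 -c "
from station import arm
s=arm.get_state();print(s['moment'],s['ee_rot'],s['eef_pos'])"
```

```text
t: 26.48
eef_pos: [0.5806, -0.1543, 0.0316]
ee_rot: [-3.14, 0.002, -2.227]
force: [4.4, 5.7, -5.1]
width: 0.0175
gripper_force: 60.1
t: 26.9
eef_pos: [0.5803, -0.1546, 0.0314]
ee_rot: [-3.141, 0.001, -2.22]
force: [2.4, 5.4, -3.0]
width: 0.0173
gripper_force: 60.0
[ 1.89604487 -0.90672409  0.29031626] [-3.14081190e+00  1.30980938e-03 -2.22009253e+00] [ 0.58029646 -0.15461901  0.03142484]
```

Forces are small, so I continue the stroke and then check the follower in the images by code.

```bash
python3 -m crank '[{"dx":-0.0057,"dy":0.0049,"dz":0,"twist":-7,"grip":-1},{"dx":-0.0108,"dy":0.0105,"dz":0,"twist":-14,"grip":-1},{"dx":-0.0152,"dy":0.0167,"dz":0,"twist":-21,"grip":-1},{"dx":-0.0188,"dy":0.0234,"dz":0,"twist":-28,"grip":-1},{"dx":-0.0215,"dy":0.0304,"dz":0,"twist":-35,"grip":-1}]' && python3 -m crank '[{"dx":-0.0019,"dy":0.0073,"dz":0,"twist":-7,"grip":-1},{"dx":-0.0028,"dy":0.0148,"dz":0,"twist":-14,"grip":-1},{"dx":-0.0029,"dy":0.0224,"dz":0,"twist":-21,"grip":-1},{"dx":-0.002,"dy":0.0299,"dz":0,"twist":-28,"grip":-1},{"dx":-0.0002,"dy":0.0373,"dz":0,"twist":-35,"grip":-1}]' && python3 -m crank '[{"dx":0.0027,"dy":0.0071,"dz":0,"twist":-7,"grip":-1},{"dx":0.0062,"dy":0.0138,"dz":0,"twist":-14,"grip":-1},{"dx":0.0105,"dy":0.02,"dz":0,"twist":-21,"grip":-1},{"dx":0.0155,"dy":0.0257,"dz":0,"twist":-28,"grip":-1},{"dx":0.0212,"dy":0.0307,"dz":0,"twist":-35,"grip":-1}]'; python3 - <<'E'
from h import *
snap('scene','s4'); snap('top','top4')
# compare rows through channel in both cams vs start
for n,a,b in (('top','top0_full','top4_full'),):
    A=cv2.imread(f'pics/{a}.png').astype(int).sum(2);B=cv2.imread(f'pics/{b}.png').astype(int).sum(2)
    for u in range(262,385,2): print(u,A[182,u],B[182,u],B[198,u])
E
```

```text
t: 27.32
eef_pos: [0.559, -0.124, 0.0316]
ee_rot: [-3.141, 0.002, -2.836]
force: [4.2, 5.4, -4.9]
width: 0.0176
gripper_force: 60.4
t: 27.73
eef_pos: [0.5586, -0.0865, 0.0316]
ee_rot: [3.141, 0.001, 2.837]
force: [2.1, 5.9, -3.9]
width: 0.0174
gripper_force: 60.5
t: 28.15
eef_pos: [0.5797, -0.0554, 0.0315]
ee_rot: [3.14, -0.0, 2.226]
force: [-0.1, 7.7, -1.6]
width: 0.0174
gripper_force: 60.5
262 332 263 237
264 343 273 238
266 426 280 239
268 344 277 227
270 492 278 242
272 620 280 244
274 534 287 235
276 201 282 231
278 154 284 235
280 155 291 228
282 266 294 230
284 319 296 220
286 322 290 211
288 318 309 208
290 322 310 203
292 315 318 189
294 320 375 236
296 315 614 292
298 307 638 347
300 318 612 578
302 308 321 592
304 318 215 560
306 324 344 295
308 317 355 194
310 318 362 280
312 312 369 272
314 306 371 271
316 313 379 268
318 313 373 265
320 313 378 265
322 318 382 263
324 325 378 262
326 321 379 249
328 330 384 260
330 328 372 252
332 317 366 262
334 318 358 245
336 313 362 236
338 323 364 241
340 333 362 240
342 335 352 240
344 323 340 233
346 343 347 238
348 328 339 232
350 331 331 221
352 331 324 225
354 323 320 216
356 320 312 211
358 328 227 212
360 324 265 205
362 433 357 207
364 616 281 194
366 612 217 194
368 580 227 194
370 373 248 170
372 189 252 143
374 262 237 103
376 493 236 93
378 589 259 98
380 524 255 109
382 496 255 133
384 530 252 145
```

```bash
python3 - <<'E'
from h import *
A=cv2.imread('pics/top0_full.png').astype(int).sum(2);B=cv2.imread('pics/top4_full.png').astype(int).sum(2)
for v in (187,188,190): print(v,A[v,440:484:2],'\n',B[v,400:484:2])
# scene diff: rack line and follower line
A=cv2.imread('pics/scene0_full.png').astype(int).sum(2);B=cv2.imread('pics/s4_full.png').astype(int).sum(2)
def line(I,p,q,n): return [int(I[int(round(w2px('scene',x)[1])),int(round(w2px('scene',x)[0]))]) for x in np.linspace(p,q,n)]
f=lambda y:.6162-.0115*(y-.025)
for off,z in ((.038,.064),(-.0,.064)):
  ys=np.arange(-.06,.19,.005)
  print(off,z);
  for y in ys:
    u,v=w2px('scene',[f(y)+off,y,z]).round().astype(int); print(round(y,3),A[v,u],B[v,u],end=' | ')
E
```

```text
187 [540 544 548 546 546 536 542 545 535 538 530 532 525 525 530 529 503 364
 336 342 337 332] 
 [194 189 233 279 300 278 537 637 646 648 641 639 636 640 636 634 630 636
 625 634 624 626 625 629 624 618 617 585 389 358 351 395 390 398 397 397
 396 404 401 401 395 397]
188 [546 542 542 544 536 543 542 531 544 533 541 526 522 531 520 521 513 360
 337 333 334 337] 
 [196 209 264 316 273 283 561 647 647 640 640 640 642 633 634 635 630 636
 627 630 628 620 623 621 619 617 618 592 389 350 364 402 404 402 407 403
 393 400 401 393 402 395]
190 [482 483 484 477 476 447 446 438 449 441 443 443 453 449 422 416 429 348
 337 334 332 339] 
 [237 297 317 271 262 347 530 614 624 616 622 611 609 612 612 612 584 571
 561 563 555 559 562 550 558 524 519 496 374 348 355 385 398 400 396 396
 401 394 388 399 399 404]
0.038 0.064
-0.06 125 134 | -0.055 117 128 | -0.05 450 126 | -0.045 519 124 | -0.04 515 126 | -0.035 431 146 | -0.03 254 128 | -0.025 251 132 | -0.02 251 137 | -0.015 256 138 | -0.01 257 522 | -0.005 251 546 | -0.0 254 547 | 0.005 252 401 | 0.01 251 506 | 0.015 255 546 | 0.02 251 236 | 0.025 
[... 601 characters left out ...]
035 345 265 | -0.03 337 176 | -0.025 279 172 | -0.02 310 196 | -0.015 384 141 | -0.01 288 259 | -0.005 315 262 | -0.0 393 266 | 0.005 303 339 | 0.01 337 522 | 0.015 276 537 | 0.02 309 269 | 0.025 382 254 | 0.03 287 544 | 0.035 337 546 | 0.04 275 392 | 0.045 297 326 | 0.05 377 406 | 0.055 283 301 | 0.06 334 361 | 0.065 395 416 | 0.07 302 325 | 0.075 365 217 | 0.08 285 505 | 0.085 306 523 | 0.09 367 529 | 0.095 284 319 | 0.1 305 256 | 0.105 378 471 | 0.11 294 547 | 0.115 332 543 | 0.12 273 283 | 0.125 300 328 | 0.13 380 402 | 0.135 222 235 | 0.14 251 259 | 0.145 189 201 | 0.15 129 145 | 0.155 126 142 | 0.16 125 134 | 0.165 135 151 | 0.17 509 531 | 0.175 526 552 | 0.18 475 503 | 0.185 191 197 |
```

Rack end moved 19 px, about 43 mm or 2.2 rad. Now the return swing, then the second stroke.

```bash
(python3 -m crank '[{"dx":-0.0057,"dy":-0.005,"dz":0,"twist":7,"grip":-1},{"dx":-0.0107,"dy":-0.0107,"dz":0,"twist":14,"grip":-1},{"dx":-0.015,"dy":-0.0169,"dz":0,"twist":21,"grip":-1},{"dx":-0.0185,"dy":-0.0236,"dz":0,"twist":28,"grip":-1},{"dx":-0.0212,"dy":-0.0307,"dz":0,"twist":35,"grip":-1}]' && python3 -m crank '[{"dx":-0.0018,"dy":-0.0074,"dz":0,"twist":7,"grip":-1},{"dx":-0.0027,"dy":-0.0149,"dz":0,"twist":14,"grip":-1},{"dx":-0.0026,"dy":-0.0225,"dz":0,"twist":21,"grip":-1},{"dx":-0.0017,"dy":-0.03,"dz":0,"twist":28,"grip":-1},{"dx":0.0002,"dy":-0.0373,"dz":0,"twist":35,"grip":-1}]' && python3 -m crank '[{"dx":0.0027,"dy":-0.007,"dz":0,"twist":7,"grip":-1},{"dx":0.0063,"dy":-0.0137,"dz":0,"twist":14,"grip":-1},{"dx":0.0107,"dy":-0.0199,"dz":0,"twist":21,"grip":-1},{"dx":0.0158,"dy":-0.0255,"dz":0,"twist":28,"grip":-1},{"dx":0.0215,"dy":-0.0304,"dz":0,"twist":35,"grip":-1}]' && python3 -m crank '[{"dx":0.0063,"dy":-0.0042,"dz":0,"twist":7,"grip":-1},{"dx":0.0131,"dy":-0.0076,"dz":0,"twist":14,"grip":-1},{"dx":0.0202,"dy":-0.0102,"dz":0,"twist":21,"grip":-1},{"dx":0.0276,"dy":-0.0118,"dz":0,"twist":28,"grip":-1},{"dx":0.0351,"dy":-0.0126,"dz":0,"twist":35,"grip":-1}]') | grep -E 'pos|rot|^force|width'
```

```text
eef_pos: [0.5582, -0.0875, 0.0317]
ee_rot: [3.141, 0.001, 2.847]
force: [0.9, 2.7, -0.8]
width: 0.0174
eef_pos: [0.5587, -0.1253, 0.0318]
ee_rot: [-3.141, 0.001, -2.825]
force: [1.4, 0.5, -1.5]
width: 0.0173
eef_pos: [0.58, -0.1559, 0.0316]
ee_rot: [-3.141, 0.0, -2.215]
force: [3.4, 1.7, -1.5]
width: 0.0175
eef_pos: [0.6148, -0.1684, 0.0314]
ee_rot: [3.141, -0.0, -1.604]
force: [0.8, 0.7, -2.3]
width: 0.0173
```

```bash
cat > m.py <<'E'
from h import *
import sys
I=arm.grab_frame('top').astype(int).sum(2); cv2.imwrite('pics/'+sys.argv[1]+'.png',I/3)
A=cv2.imread('pics/top0_full.png').astype(int).sum(2)
def edge(I):
    r=I[186:189].mean(0); 
    for u in range(480,385,-1):
        if r[u-3]-r[u+2]>110 and r[u-4]>470: return u-.5
e0,e=edge(A),edge(I); print('rack end px',e0,e); 
if e: print('travel mm',(px2w('top',e,188,.05)-px2w('top',e0,188,.05))[1]*1000)
s=arm.get_state(); d=s['eef_pos']-np.array([.6167,-.1055,0]); print('Mz at axis',s['moment'][2]+d[0]*s['force'][1]-d[1]*s['force'][0], s['moment'][2])
E
(python3 -m crank '[{"dx":-0.0075,"dy":0.0008,"dz":0,"twist":-7,"grip":-1},{"dx":-0.0149,"dy":0.0024,"dz":0,"twist":-14,"grip":-1},{"dx":-0.022,"dy":0.005,"dz":0,"twist":-21,"grip":-1},{"dx":-0.0288,"dy":0.0084,"dz":0,"twist":-28,"grip":-1},{"dx":-0.0351,"dy":0.0126,"dz":0,"twist":-35,"grip":-1}]' && python3 -m crank '[{"dx":-0.0057,"dy":0.0049,"dz":0,"twist":-7,"grip":-1},{"dx":-0.0108,"dy":0.0105,"dz":0,"twist":-14,"grip":-1},{"dx":-0.0152,"dy":0.0167,"dz":0,"twist":-21,"grip":-1},{"dx":-0.0188,"dy":0.0234,"dz":0,"twist":-28,"grip":-1},{"dx":-0.0215,"dy":0.0304,"dz":0,"twist":-35,"grip":-1}]' && python3 -m crank '[{"dx":-0.0019,"dy":0.0073,"dz":0,"twist":-7,"grip":-1},{"dx":-0.0028,"dy":0.0148,"dz":0,"twist":-14,"grip":-1},{"dx":-0.0029,"dy":0.0224,"dz":0,"twist":-21,"grip":-1},{"dx":-0.002,"dy":0.0299,"dz":0,"twist":-28,"grip":-1},{"dx":-0.0002,"dy":0.0373,"dz":0,"twist":-35,"grip":-1}]' && python3 -m crank '[{"dx":0.0027,"dy":0.0071,"dz":0,"twist":-7,"grip":-1},{"dx":0.0062,"dy":0.0138,"dz":0,"twist":-14,"grip":-1},{"dx":0.0105,"dy":0.02,"dz":0,"twist":-21,"grip":-1},{"dx":0.0155,"dy":0.0257,"dz":0,"twist":-28,"grip":-1},{"dx":0.0212,"dy":0.0307,"dz":0,"twist":-35,"grip":-1}]') | grep -E 'pos|rot|^force|width'; python3 m.py t5
```

```text
eef_pos: [0.5804, -0.1545, 0.0314]
ee_rot: [-3.14, 0.002, -2.226]
force: [4.6, 7.5, -4.5]
width: 0.0178
eef_pos: [0.559, -0.1239, 0.0316]
ee_rot: [-3.141, 0.002, -2.836]
force: [4.1, 5.0, -4.2]
width: 0.0175
eef_pos: [0.5586, -0.0865, 0.0316]
ee_rot: [3.141, 0.001, 2.837]
force: [2.0, 5.8, -3.5]
width: 0.0173
eef_pos: [0.5796, -0.0554, 0.0315]
ee_rot: [3.14, -0.0, 2.226]
force: [1.9, 6.8, -1.5]
width: 0.0175
rack end px 474.5 454.5
travel mm 45.87479960652283
Mz at axis 0.12026177583646058 0.41488017084510925[ WARN:0@0.876] global loadsave.cpp:1063 imwrite_ Unsupported depth image for selected encoder is fallbacked to CV_8U.
```

```bash
cat > sc.py <<'E'
from h import *
import sys
arr=arm.grab_frame('scene')[:,:,::-1]; cv2.imwrite('pics/'+sys.argv[1]+'.png',arr); B=arr.astype(int).sum(2)
f=lambda y:.6162-.0115*(y-.025)
for o in (.038,.03): 
    print(o,' '.join(f'{1000*y:.0f}:{B[int(round(w2px("scene",[f(y)+o,y,.064])[1])),int(round(w2px("scene",[f(y)+o,y,.064])[0]))]}' for y in np.arange(-.06,.19,.004)))
E
python3 sc.py s5; python3 - <<'E'
from h import *
I=cv2.imread('pics/t5.png').astype(int)[:,:,0]*3
for v in (184,187,190): print(v,I[v,396:484:2])
E
```

```text
0.038 -60:135 -56:128 -52:127 -48:142 -44:123 -40:130 -36:124 -32:124 -28:130 -24:128 -20:128 -16:129 -12:126 -8:127 -4:139 0:127 4:137 8:129 12:126 16:133 20:131 24:133 28:134 32:493 36:538 40:551 44:544 48:520 52:522 56:538 60:345 64:234 68:252 72:534 76:521 80:547 84:406 88:481 92:517 96:517 100:291 104:249 108:345 112:500 116:547 120:511 124:358 128:260 132:262 136:166 140:123 144:129 148:120 152:124 156:134 160:129 164:131 168:512 172:525 176:519 180:581 184:528 188:389
0.03 -60:157 -56:162 -52:161 -48:166 -44:161 -40:161 -36:160 -32:160 -28:166 -24:167 -20:161 -16:157 -12:201 -8:208 -4:217 0:209 4:208 8:212 12:208 16:215 20:161 24:139 28:133 32:492 36:542 40:546 44:544 48:513 52:521 56:529 60:395 64:251 68:257 72:545 76:551 80:544 84:445 88:516 92:526 96:540 100:326 104:255 108:254 112:552 116:554 120:545 124:400 128:261 132:260 136:134 140:123 144:119 148:123 152:132 156:141 160:134 164:136 168:423 172:523 176:372 180:270 184:261 188:304
184 [222 216 219 201 207 195 201 279 309 303 390 420 411 417 408 417 414 402
 408 420 429 357 345 519 531 528 534 528 492 375 363 351 345 366 381 384
 384 378 384 381 381 375 375 378]
187 [207 210 210 192 192 237 300 276 426 627 645 642 642 639 636 633 636 630
 636 624 612 399 351 531 540 549 552 540 504 369 351 357 360 408 399 393
 405 399 399 396 399 390 402 396]
190 [216 198 213 261 303 294 243 264 534 624 624 615 618 612 609 609 609 615
 567 570 543 390 324 528 546 549 540 531 507 348 342 351 351 387 399 405
 399 399 393 396 396 393 396 396]
```

```bash
(python3 -m crank '[{"dx":-0.0057,"dy":-0.005,"dz":0,"twist":7,"grip":-1},{"dx":-0.0107,"dy":-0.0107,"dz":0,"twist":14,"grip":-1},{"dx":-0.015,"dy":-0.0169,"dz":0,"twist":21,"grip":-1},{"dx":-0.0185,"dy":-0.0236,"dz":0,"twist":28,"grip":-1},{"dx":-0.0212,"dy":-0.0307,"dz":0,"twist":35,"grip":-1}]' && python3 -m crank '[{"dx":-0.0018,"dy":-0.0074,"dz":0,"twist":7,"grip":-1},{"dx":-0.0027,"dy":-0.0149,"dz":0,"twist":14,"grip":-1},{"dx":-0.0026,"dy":-0.0225,"dz":0,"twist":21,"grip":-1},{"dx":-0.0017,"dy":-0.03,"dz":0,"twist":28,"grip":-1},{"dx":0.0002,"dy":-0.0373,"dz":0,"twist":35,"grip":-1}]' && python3 -m crank '[{"dx":0.0027,"dy":-0.007,"dz":0,"twist":7,"grip":-1},{"dx":0.0063,"dy":-0.0137,"dz":0,"twist":14,"grip":-1},{"dx":0.0107,"dy":-0.0199,"dz":0,"twist":21,"grip":-1},{"dx":0.0158,"dy":-0.0255,"dz":0,"twist":28,"grip":-1},{"dx":0.0215,"dy":-0.0304,"dz":0,"twist":35,"grip":-1}]' && python3 -m crank '[{"dx":0.0063,"dy":-0.0042,"dz":0,"twist":7,"grip":-1},{"dx":0.0131,"dy":-0.0076,"dz":0,"twist":14,"grip":-1},{"dx":0.0202,"dy":-0.0102,"dz":0,"twist":21,"grip":-1},{"dx":0.0276,"dy":-0.0118,"dz":0,"twist":28,"grip":-1},{"dx":0.0351,"dy":-0.0126,"dz":0,"twist":35,"grip":-1}]' && python3 -m crank '[{"dx":-0.0075,"dy":0.0008,"dz":0,"twist":-7,"grip":-1},{"dx":-0.0149,"dy":0.0024,"dz":0,"twist":-14,"grip":-1},{"dx":-0.022,"dy":0.005,"dz":0,"twist":-21,"grip":-1},{"dx":-0.0288,"dy":0.0084,"dz":0,"twist":-28,"grip":-1},{"dx":-0.0351,"dy":0.0126,"dz":0,"twist":-35,"grip":-1}]' && python3 -m crank '[{"dx":-0.0057,"dy":0.0049,"dz":0,"twist":-7,"grip":-1},{"dx":-0.0108,"dy":0.0105,"dz":0,"twist":-14,"grip":-1},{"dx":-0.0152,"dy":0.0167,"dz":0,"twist":-21,"grip":-1},{"dx":-0.0188,"dy":0.0234,"dz":0,"twist":-28,"grip":-1},{"dx":-0.0215,"dy":0.0304,"dz":0,"twist":-35,"grip":-1}]' && python3 -m crank '[{"dx":-0.0019,"dy":0.0073,"dz":0,"twist":-7,"grip":-1},{"dx":-0.0028,"dy":0.0148,"dz":0,"twist":-14,"grip":-1},{"dx":-0.0029,"dy":0.0224,"dz":0,"twist":-21,"grip":-1},{"dx":-0.002,"dy":0.0299,"dz":0,"twist":-28,"grip":-1},{"dx":-0.0002,"dy":0.0373,"dz":0,"twist":-35,"grip":-1}]') | grep -E 'pos|^force|width'; python3 sc.py s6
```

```text
eef_pos: [0.5581, -0.0875, 0.0317]
force: [1.2, 2.6, -0.7]
width: 0.0172
eef_pos: [0.5586, -0.1253, 0.0318]
force: [0.7, 1.0, -1.9]
width: 0.0174
eef_pos: [0.5801, -0.1558, 0.0316]
force: [2.8, 2.0, -2.2]
width: 0.0175
eef_pos: [0.6147, -0.1685, 0.0314]
force: [1.2, 0.6, -1.6]
width: 0.0175
eef_pos: [0.5804, -0.1545, 0.0314]
force: [4.9, 7.6, -4.5]
width: 0.0177
eef_pos: [0.559, -0.124, 0.0315]
force: [3.4, 5.7, -4.3]
width: 0.0175
eef_pos: [0.5586, -0.0865, 0.0316]
force: [2.2, 6.0, -3.2]
width: 0.0174
0.038 -60:135 -56:128 -52:129 -48:152 -44:123 -40:127 -36:123 -32:123 -28:125 -24:126 -20:133 -16:128 -12:127 -8:127 -4:125 0:133 4:137 8:126 12:123 16:125 20:123 24:122 28:133 32:121 36:122 40:147 44:125 48:126 52:131 56:128 60:361 64:536 68:535 72:539 76:542 80:510 84:520 88:366 92:245 96:239 100:477 104:544 108:526 112:399 116:514 120:500 124:495 128:292 132:231 136:224 140:477 144:536 148:497 152:310 156:134 160:134 164:135 168:505 172:517 176:514 180:568 184:518 188:377
0.03 -60:191 -56:209 -52:208 -48:203 -44:202 -40:202 -36:204 -32:201 -28:201 -24:205 -20:203 -16:204 -12:206 -8:204 -4:202 0:211 4:210 8:204 12:204 16:206 20:195 24:208 28:209 32:205 36:206 40:202 44:208 48:198 52:141 56:130 60:369 64:534 68:537 72:537 76:532 80:513 84:535 88:475 92:257 96:256 100:508 104:545 108:536 112:403 116:499 120:515 124:531 128:393 132:262 136:342 140:541 144:545 148:532 152:328 156:132 160:133 164:127 168:419 172:518 176:371 180:268 184:258 188:297
```

```bash
cat > pt.py <<'E'
from h import *
import sys
def ptr(im,n='scene'):
    hsv=cv2.cvtColor(im,cv2.COLOR_BGR2HSV); m=cv2.inRange(hsv,(20,120,110),(40,255,255))
    vs,us=np.nonzero(m); P=np.array([px2w(n,u,v,.079) for u,v in zip(us,vs)])
    dx=P[:,0]-.6145; dy=P[:,1]-.0115*0+0.0115*(P[:,0]-.6145)*0
    k=(abs(dx)<.06)&(P[:,1]>.165)&(P[:,1]<.23)
    P=P[k]; y=P[:,1]-.0115*(P[:,0]-.6145)
    b=[np.median(y[(P[:,0]>x)&(P[:,0]<x+.01)]) for x in np.arange(.56,.67,.01) if ((P[:,0]>x)&(P[:,0]<x+.01)).sum()>0]
    return k.sum(),round(1000*np.mean(b),2),np.round(1000*np.array(b),1)
if __name__=='__main__':
    for f,n in (('scene0_full','scene'),('s6','scene'),('top0_full','top')): print(f,ptr(cv2.imread(f'pics/{f}.png'),n))
    for n in ('scene','top'):
        im=arm.grab_frame(n)[:,:,::-1].copy(); cv2.imwrite(f'pics/{sys.argv[1]}{n}.png',im); print('now',n,ptr(im,n))
E
python3 pt.py p0
python3 -m crank '[{"dx":0.0027,"dy":0.0071,"dz":0,"twist":-7,"grip":-1},{"dx":0.0062,"dy":0.0138,"dz":0,"twist":-14,"grip":-1},{"dx":0.0105,"dy":0.02,"dz":0,"twist":-21,"grip":-1},{"dx":0.0155,"dy":0.0257,"dz":0,"twist":-28,"grip":-1},{"dx":0.0212,"dy":0.0307,"dz":0,"twist":-35,"grip":-1}]' | grep -E 'pos|^force|width'; python3 pt.py p1
```

```text
scene0_full (np.int64(5), np.float64(180.59), array([183.2, 183. , 172.6, 183.5]))
s6 (np.int64(7), np.float64(181.08), array([183.2, 182.8, 183. , 173.8, 182.6]))
top0_full (np.int64(87), np.float64(184.7), array([184.9, 184.9, 184.9, 184.9, 184.9, 182.6, 184.9, 184.9, 184.9,
       184.9, 184.9]))
now scene (np.int64(9), np.float64(181.63), array([182.8, 183.6, 173.8, 183.5, 184.4]))
now top (np.int64(43), np.float64(184.93), array([184.9, 184.9, 184.9, 184.9, 184.9]))
eef_pos: [0.5795, -0.0555, 0.0314]
force: [0.7, 7.9, -1.9]
width: 0.0173
scene0_full (np.int64(5), np.float64(180.59), array([183.2, 183. , 172.6, 183.5]))
s6 (np.int64(7), np.float64(181.08), array([183.2, 182.8, 183. , 173.8, 182.6]))
top0_full (np.int64(87), np.float64(184.7), array([184.9, 184.9, 184.9, 184.9, 184.9, 182.6, 184.9, 184.9, 184.9,
       184.9, 184.9]))
now scene (np.int64(9), np.float64(186.08), array([188.4, 188. , 187.5, 187.8, 176.7, 188.2]))
now top (np.int64(20), np.float64(188.95), array([189.5, 188.4]))
```

```bash
python3 -m crank '[{"dx":0.0063,"dy":0.0043,"dz":0,"twist":-7,"grip":-1},{"dx":0.013,"dy":0.0077,"dz":0,"twist":-14,"grip":-1},{"dx":0.0201,"dy":0.0104,"dz":0,"twist":-21,"grip":-1},{"dx":0.0211,"dy":0.0107,"dz":0,"twist":-22,"grip":-1},{"dx":0.0211,"dy":0.0107,"dz":0,"twist":-22,"grip":-1}]' | grep -E 'pos|^force|width|rot'; python3 pt.py p2 | grep now; python3 sc.py s7; python3 -c "
from station import arm
print(arm.get_state()['q'])"
```

```text
eef_pos: [0.6001, -0.0479, 0.0303]
ee_rot: [3.137, -0.04, 1.865]
force: [-15.3, 52.5, 11.5]
width: 0.0177
now scene (np.int64(11), np.float64(193.36), array([196.4, 194.7, 194.9, 183.2, 195.4, 195.5]))
now top (np.int64(0), np.float64(nan), array([], dtype=float64))
0.038 -60:144 -56:125 -52:127 -48:140 -44:134 -40:128 -36:135 -32:127 -28:133 -24:131 -20:128 -16:131 -12:133 -8:127 -4:129 0:128 4:142 8:131 12:129 16:129 20:131 24:126 28:135 32:126 36:126 40:148 44:121 48:120 52:142 56:128 60:125 64:119 68:130 72:135 76:135 80:428 84:547 88:544 92:544 96:615 100:487 104:534 108:355 112:238 116:253 120:539 124:538 128:487 132:422 136:487 140:480 144:532 148:248 152:227 156:345 160:494 164:499 168:353 172:164 176:140 180:420 184:527 188:528
0.03 -60:171 -56:210 -52:238 -48:195 -44:159 -40:162 -36:162 -32:195 -28:203 -24:206 -20:214 -16:207 -12:209 -8:208 -4:212 0:213 4:209 8:207 12:209 16:206 20:206 24:205 28:214 32:204 36:210 40:211 44:212 48:206 52:210 56:210 60:200 64:173 68:156 72:135 76:136 80:278 84:538 88:542 92:548 96:514 100:518 104:546 108:449 112:256 116:255 120:550 124:551 128:553 132:430 136:528 140:525 144:538 148:304 152:254 156:350 160:518 164:548 168:544 172:205 176:271 180:489 184:522 188:444
[ 0.21607463  0.39541412 -0.3198849  -0.05167951 -0.85459788 -3.02751258]
  return _methods._mean(a, axis=axis, dtype=dtype,
  ret = ret.dtype.type(ret / rcount)
```

Pointer moved about 12 mm, so it stands mid-band. Joint 6 is close to its limit, so I swing straight back.

```bash
(python3 -m crank '[{"dx":-0.0041,"dy":-0.0014,"dz":0,"twist":4,"grip":-1},{"dx":-0.0081,"dy":-0.003,"dz":0,"twist":8,"grip":-1},{"dx":-0.0148,"dy":-0.0064,"dz":0,"twist":15,"grip":-1},{"dx":-0.0211,"dy":-0.0107,"dz":0,"twist":22,"grip":-1},{"dx":-0.0211,"dy":-0.0107,"dz":0,"twist":22,"grip":-1}]') | grep -E 'pos|^force|width|rot'; python3 pt.py p3 | grep 'now scene'; python3 -c "
from station import arm
print(arm.get_state()['q'])"
```

```text
eef_pos: [0.5789, -0.0605, 0.0305]
ee_rot: [3.134, -0.036, 2.26]
force: [-11.4, 41.5, 7.0]
width: 0.0176
now scene (np.int64(6), np.float64(186.01), array([187.6, 187.8, 176.7, 189.4, 188.6]))
[ 0.2051107   0.37403503 -0.35744918 -0.04694933 -0.8502048  -2.63394841]
  return _methods._mean(a, axis=axis, dtype=dtype,
  ret = ret.dtype.type(ret / rcount)
```

```bash
python3 -m crank '[{"dx":0,"dy":0,"dz":0,"twist":0,"grip":-1},{"dx":0,"dy":0,"dz":0,"twist":0,"grip":-1},{"dx":-0.0006,"dy":0.0008,"dz":0,"twist":0,"grip":-1},{"dx":-0.0012,"dy":0.0016,"dz":0,"twist":0,"grip":-1},{"dx":-0.0012,"dy":0.0016,"dz":0,"twist":0,"grip":-1}]' ; python3 pt.py p4 2>/dev/null| grep 'now scene'; python3 -c "
from station import arm
s=arm.get_state();print(s['q'],s['force'],s['moment'],s['joint_efforts'])"
```

```text
t: 36.77
eef_pos: [0.5791, -0.0601, 0.0306]
ee_rot: [3.134, -0.034, 2.252]
force: [-7.2, 33.2, 4.6]
width: 0.0175
gripper_force: 61.2
now scene (np.int64(3), np.float64(185.2), array([182.1, 188.3]))
[ 0.20697187  0.37274204 -0.35984535 -0.0444708  -0.84753972 -2.63777566] [-8.02031616 33.56007698  4.72880536] [11.81528789  2.43561573  0.97111439] [-19.8760736  -50.1047802   21.23860896  13.48991096   0.24398309
  -1.07359696]
```

```bash
python3 -m crank '[{"dx":-0.0004,"dy":0.001,"dz":0,"twist":0,"grip":-1},{"dx":-0.0008,"dy":0.002,"dz":0,"twist":0,"grip":-1},{"dx":-0.0012,"dy":0.003,"dz":0,"twist":0,"grip":-1},{"dx":-0.0016,"dy":0.004,"dz":0,"twist":0,"grip":-1},{"dx":-0.0016,"dy":0.004,"dz":0,"twist":0,"grip":-1}]'; python3 -m crank '[{"dx":0,"dy":0.001,"dz":0,"twist":0,"grip":-1},{"dx":0,"dy":0.002,"dz":0,"twist":0,"grip":-1},{"dx":0,"dy":0.002,"dz":0,"twist":0,"grip":-1},{"dx":0,"dy":0.002,"dz":0,"twist":0,"grip":-1},{"dx":0,"dy":0.002,"dz":0,"twist":0,"grip":-1}]';  python3 -c "
from station import arm
s=arm.get_state();print(s['q'],s['force'],s['moment'])"
```

```text
t: 37.28
eef_pos: [0.5794, -0.0595, 0.0311]
ee_rot: [3.135, -0.029, 2.252]
force: [-0.1, 13.8, -0.7]
width: 0.0175
gripper_force: 60.4
t: 37.7
eef_pos: [0.5792, -0.0587, 0.0311]
ee_rot: [3.136, -0.029, 2.251]
force: [1.3, 8.4, -0.1]
width: 0.0175
gripper_force: 60.1
[ 0.21338733  0.37040853 -0.36479804 -0.03789924 -0.84345313 -2.64931935] [ 1.28660622  8.36476096 -0.14274813] [ 2.88051716 -0.54586498  0.52309601]
```

```bash
python3 - <<'E'
from h import *
p=lambda d:.060*np.array([np.cos(np.radians(d)),np.sin(np.radians(d))])
for s in (128.7,163.7): print('back',s,[np.round(p(s+k)-p(s),4).tolist() for k in (7,14,21,28,35)])
for s in (198.7,163.7,128.7): print('fwd',s,[np.round(p(s-k)-p(s),4).tolist() for k in (7,14,21,28,35)])
E
python3 pt.py p5 2>/dev/null| grep now; python3 sc.py s8 | head -1
```

```text
back 128.7 [[-0.0054, -0.0049], [-0.0102, -0.0105], [-0.0143, -0.0166], [-0.0176, -0.0231], [-0.0201, -0.03]]
back 163.7 [[-0.0016, -0.0071], [-0.0024, -0.0144], [-0.0022, -0.0218], [-0.0012, -0.029], [0.0008, -0.0361]]
fwd 198.7 [[-0.0019, 0.0071], [-0.003, 0.0143], [-0.0031, 0.0216], [-0.0024, 0.0289], [-0.0008, 0.0361]]
fwd 163.7 [[0.0025, 0.0069], [0.0058, 0.0134], [0.0099, 0.0195], [0.0146, 0.0251], [0.0201, 0.03]]
fwd 128.7 [[0.006, 0.0042], [0.0124, 0.0077], [0.0193, 0.0103], [0.0264, 0.0121], [0.0336, 0.013]]
now scene (np.int64(4), np.float64(184.96), array([187.6, 187.8, 176.2, 188.3]))
now top (np.int64(0), np.float64(nan), array([], dtype=float64))
0.038 -60:139 -56:130 -52:130 -48:133 -44:129 -40:132 -36:124 -32:127 -28:128 -24:130 -20:135 -16:126 -12:127 -8:133 -4:124 0:123 4:136 8:127 12:128 16:130 20:125 24:128 28:134 32:129 36:119 40:149 44:123 48:123 52:136 56:125 60:123 64:136 68:131 72:346 76:500 80:543 84:546 88:547 92:511 96:523 100:439 104:278 108:234 112:482 116:548 120:530 124:586 128:458 132:506 136:505 140:311 144:237 148:234 152:446 156:541 160:528 164:169 168:127 172:418 176:519 180:515 184:518 188:510
```

```bash
(python3 -m crank '[{"dx":-0.0054,"dy":-0.0049,"dz":0,"twist":7,"grip":-1},{"dx":-0.0102,"dy":-0.0105,"dz":0,"twist":14,"grip":-1},{"dx":-0.0143,"dy":-0.0166,"dz":0,"twist":21,"grip":-1},{"dx":-0.0176,"dy":-0.0231,"dz":0,"twist":28,"grip":-1},{"dx":-0.0201,"dy":-0.03,"dz":0,"twist":35,"grip":-1}]' && python3 -m crank '[{"dx":-0.0016,"dy":-0.0071,"dz":0,"twist":7,"grip":-1},{"dx":-0.0024,"dy":-0.0144,"dz":0,"twist":14,"grip":-1},{"dx":-0.0022,"dy":-0.0218,"dz":0,"twist":21,"grip":-1},{"dx":-0.0012,"dy":-0.029,"dz":0,"twist":28,"grip":-1},{"dx":0.0008,"dy":-0.0361,"dz":0,"twist":35,"grip":-1}]') | grep -E 'pos|^force|width|rot'; python3 pt.py p6 2>/dev/null| grep now; python3 sc.py s9 | head -1 | cut -c 250-
```

```text
eef_pos: [0.5586, -0.0899, 0.0311]
ee_rot: [3.137, -0.028, 2.867]
force: [2.0, 0.3, -1.6]
width: 0.0175
eef_pos: [0.5593, -0.1266, 0.031]
ee_rot: [3.139, -0.028, -2.806]
force: [1.7, 1.4, -1.7]
width: 0.0173
now scene (np.int64(6), np.float64(186.95), array([188.1, 188.3, 187.6, 182.1, 188.6]))
now top (np.int64(19), np.float64(188.33), array([187.1, 189.4, 188.4, 188.4]))
:342 76:497 80:538 84:542 88:545 92:505 96:520 100:434 104:281 108:248 112:476 116:542 120:527 124:586 128:457 132:505 136:499 140:311 144:233 148:229 152:436 156:533 160:519 164:164 168:127 172:412 176:515 180:510 184:511 188:509
```

```bash
python3 -m crank '[{"dx":-0.0019,"dy":0.0071,"dz":0,"twist":-7,"grip":-1},{"dx":-0.003,"dy":0.0143,"dz":0,"twist":-14,"grip":-1},{"dx":-0.0031,"dy":0.0216,"dz":0,"twist":-21,"grip":-1},{"dx":-0.0024,"dy":0.0289,"dz":0,"twist":-28,"grip":-1},{"dx":-0.0008,"dy":0.0361,"dz":0,"twist":-35,"grip":-1}]' | grep -E 'pos|^force|width|rot'; python3 pt.py p7 2>/dev/null| grep now; python3 sc.py s10 | head -1 | cut -c 250-
```

```text
eef_pos: [0.5589, -0.0888, 0.031]
ee_rot: [3.137, -0.027, 2.851]
force: [3.0, 2.1, -1.5]
width: 0.0175
now scene (np.int64(7), np.float64(189.22), array([191.4, 190.6, 191.3, 179.7, 193.1]))
now top (np.int64(26), np.float64(194.1), array([194.1, 194.1]))
:129 76:127 80:536 84:539 88:545 92:511 96:510 100:501 104:475 108:238 112:232 116:508 120:536 124:523 128:332 132:506 136:487 140:483 144:384 148:228 152:234 156:532 160:529 164:478 168:135 172:135 176:486 180:519 184:503 188:508
```

```bash
python3 -m crank '[{"dx":0.0025,"dy":0.0069,"dz":0,"twist":-7,"grip":-1},{"dx":0.0058,"dy":0.0134,"dz":0,"twist":-14,"grip":-1},{"dx":0.0058,"dy":0.0134,"dz":0,"twist":-14,"grip":-1},{"dx":0.0058,"dy":0.0134,"dz":0,"twist":-14,"grip":-1},{"dx":0.0058,"dy":0.0134,"dz":0,"twist":-14,"grip":-1}]' | grep -E 'pos|^force|width|rot'; python3 pt.py p8 2>/dev/null| grep now; python3 sc.py s11 | head -1 | cut -c 250-
```

```text
eef_pos: [0.5643, -0.0752, 0.0308]
ee_rot: [3.137, -0.028, 2.614]
force: [1.4, 6.1, -0.1]
width: 0.0177
now scene (np.int64(7), np.float64(195.63), array([198.2, 197.8, 196.1, 190.4]))
now top (np.int64(11), np.float64(196.96), array([197.5, 196.4]))
:129 76:137 80:287 84:538 88:544 92:545 96:542 100:494 104:524 108:468 112:240 116:254 120:502 124:532 128:488 132:419 136:455 140:474 144:522 148:317 152:211 156:229 160:456 164:499 168:400 172:238 176:133 180:291 184:518 188:526
```

```bash
python3 - <<'E'
from h import *
p=lambda d:.0603*np.array([np.cos(np.radians(d)),np.sin(np.radians(d))])
for s in (150,185,220,255): print('back',s,[np.round(p(s+k)-p(s),4).tolist() for k in (7,14,21,28,35)])
E
```

```text
back 150 [[-0.0033, -0.0066], [-0.0057, -0.0135], [-0.0073, -0.0207], [-0.008, -0.028], [-0.0078, -0.0354]]
back 185 [[0.0011, -0.0073], [0.0031, -0.0144], [0.0059, -0.0212], [0.0095, -0.0276], [0.0139, -0.0335]]
back 220 [[0.0051, -0.0053], [0.0107, -0.01], [0.017, -0.014], [0.0236, -0.0171], [0.0306, -0.0195]]
back 255 [[0.0072, -0.0015], [0.0146, -0.002], [0.0219, -0.0017], [0.0292, -0.0005], [0.0362, 0.0016]]
```

```bash
(python3 -m crank '[{"dx":-0.0033,"dy":-0.0066,"dz":0,"twist":7,"grip":-1},{"dx":-0.0057,"dy":-0.0135,"dz":0,"twist":14,"grip":-1},{"dx":-0.0073,"dy":-0.0207,"dz":0,"twist":21,"grip":-1},{"dx":-0.008,"dy":-0.028,"dz":0,"twist":28,"grip":-1},{"dx":-0.0078,"dy":-0.0354,"dz":0,"twist":35,"grip":-1}]' && python3 -m crank '[{"dx":0.0011,"dy":-0.0073,"dz":0,"twist":7,"grip":-1},{"dx":0.0031,"dy":-0.0144,"dz":0,"twist":14,"grip":-1},{"dx":0.0059,"dy":-0.0212,"dz":0,"twist":21,"grip":-1},{"dx":0.0095,"dy":-0.0276,"dz":0,"twist":28,"grip":-1},{"dx":0.0139,"dy":-0.0335,"dz":0,"twist":35,"grip":-1}]' && python3 -m crank '[{"dx":0.0051,"dy":-0.0053,"dz":0,"twist":7,"grip":-1},{"dx":0.0107,"dy":-0.01,"dz":0,"twist":14,"grip":-1},{"dx":0.017,"dy":-0.014,"dz":0,"twist":21,"grip":-1},{"dx":0.0236,"dy":-0.0171,"dz":0,"twist":28,"grip":-1},{"dx":0.0306,"dy":-0.0195,"dz":0,"twist":35,"grip":-1}]' && python3 -m crank '[{"dx":0.0072,"dy":-0.0015,"dz":0,"twist":7,"grip":-1},{"dx":0.0135,"dy":-0.0019,"dz":0,"twist":13,"grip":-1},{"dx":0.0135,"dy":-0.0019,"dz":0,"twist":13,"grip":-1},{"dx":0.0135,"dy":-0.0019,"dz":0,"twist":13,"grip":-1},{"dx":0.0135,"dy":-0.0019,"dz":0,"twist":13,"grip":-1}]')| grep -E 'pos|^force|width|rot'; python3 pt.py p9 2>/dev/null| grep now
```

```text
eef_pos: [0.5562, -0.1119, 0.0309]
ee_rot: [3.138, -0.028, -3.054]
force: [2.3, 2.7, 0.7]
width: 0.0178
eef_pos: [0.5702, -0.1457, 0.0309]
ee_rot: [3.139, -0.029, -2.444]
force: [3.0, -0.1, -1.2]
width: 0.0177
eef_pos: [0.6012, -0.165, 0.0309]
ee_rot: [3.139, -0.029, -1.833]
force: [2.2, 3.1, -1.3]
width: 0.0174
eef_pos: [0.6143, -0.1666, 0.0308]
ee_rot: [3.139, -0.029, -1.613]
force: [4.9, -0.3, 0.1]
width: 0.0175
now scene (np.int64(10), np.float64(196.72), array([197.6, 197.8, 195.9, 196.1, 196.2]))
now top (np.int64(100), np.float64(186.05), array([197.4, 197.4, 168.9, 168.9, 194. , 171.2, 168.9, 198.7, 198.7,
```

```bash
(python3 -m crank '[{"dx":0,"dy":0,"dz":0.006,"twist":0,"grip":-1},{"dx":0,"dy":0,"dz":0.014,"twist":0,"grip":-1},{"dx":0,"dy":0,"dz":0.024,"twist":0,"grip":-1},{"dx":0,"dy":0,"dz":0.034,"twist":0,"grip":-1},{"dx":0,"dy":0,"dz":0.044,"twist":0,"grip":-1}]' && python3 -m crank '[{"dx":0,"dy":0,"dz":0.01,"twist":0,"grip":-1},{"dx":0,"dy":0,"dz":0.02,"twist":0,"grip":-1},{"dx":0,"dy":0,"dz":0.03,"twist":0,"grip":-1},{"dx":-0.01,"dy":-0.01,"dz":0.03,"twist":0,"grip":-1},{"dx":-0.03,"dy":-0.035,"dz":0.03,"twist":0,"grip":-1}]' && python3 -m crank '[{"dx":-0.024,"dy":-0.03,"dz":0,"twist":0,"grip":-1},{"dx":-0.048,"dy":-0.06,"dz":0,"twist":0,"grip":-1},{"dx":-0.072,"dy":-0.09,"dz":0,"twist":0,"grip":-1},{"dx":-0.096,"dy":-0.12,"dz":0,"twist":0,"grip":-1},{"dx":-0.115,"dy":-0.14,"dz":0,"twist":0,"grip":-1}]' && python3 -m crank '[{"dx":-0.019,"dy":-0.02,"dz":0,"twist":0,"grip":-1},{"dx":-0.019,"dy":-0.02,"dz":-0.03,"twist":0,"grip":-1},{"dx":-0.019,"dy":-0.02,"dz":-0.06,"twist":0,"grip":-1},{"dx":-0.019,"dy":-0.02,"dz":-0.08,"twist":0,"grip":-1},{"dx":-0.019,"dy":-0.02,"dz":-0.09,"twist":0,"grip":-1}]') | grep -E 'pos|^force|width|rot'
```

```text
eef_pos: [0.6119, -0.1667, 0.0743]
ee_rot: [3.135, -0.029, -1.61]
force: [-0.5, 0.2, -3.0]
width: 0.0176
eef_pos: [0.5858, -0.2003, 0.1056]
ee_rot: [3.141, -0.029, -1.606]
force: [-0.2, -0.7, -3.2]
width: 0.0174
eef_pos: [0.4662, -0.3435, 0.1048]
ee_rot: [3.137, -0.029, -1.61]
force: [1.8, -0.4, -2.9]
width: 0.0172
eef_pos: [0.4473, -0.3612, 0.0121]
ee_rot: [3.134, -0.028, -1.61]
force: [-0.4, 0.7, -3.1]
width: 0.0174
```

Lowering the last 40 mm gently and releasing.

```bash
(python3 -m crank '[{"dx":0,"dy":0,"dz":-0.01,"twist":0,"grip":-1},{"dx":0,"dy":0,"dz":-0.02,"twist":0,"grip":-1},{"dx":0,"dy":0,"dz":-0.03,"twist":0,"grip":-1},{"dx":0,"dy":0,"dz":-0.036,"twist":0,"grip":-1},{"dx":0,"dy":0,"dz":-0.038,"twist":0,"grip":-1}]' && python3 -m crank '[{"dx":0,"dy":0,"dz":-0.001,"twist":0,"grip":-1},{"dx":0,"dy":0,"dz":-0.001,"twist":0,"grip":-1},{"dx":0,"dy":0,"dz":-0.001,"twist":0,"grip":-0.1},{"dx":0,"dy":0,"dz":-0.001,"twist":0,"grip":0},{"dx":0,"dy":0,"dz":-0.001,"twist":0,"grip":0}]' && python3 -m crank '[{"dx":0,"dy":0,"dz":0,"twist":0,"grip":0.1},{"dx":0,"dy":0,"dz":0,"twist":0,"grip":0.1},{"dx":0,"dy":0,"dz":0,"twist":0,"grip":0.1},{"dx":0,"dy":0,"dz":0.02,"twist":0,"grip":0.1},{"dx":0,"dy":0,"dz":0.05,"twist":0,"grip":0.1}]' && python3 -m crank '[{"dx":0,"dy":0.03,"dz":0.04,"twist":0,"grip":0.1},{"dx":0,"dy":0.06,"dz":0.08,"twist":0,"grip":0.1},{"dx":0,"dy":0.06,"dz":0.11,"twist":0,"grip":0.1},{"dx":0,"dy":0.06,"dz":0.11,"twist":0,"grip":0.1},{"dx":0,"dy":0.06,"dz":0.11,"twist":0,"grip":0.1}]') | grep -E 'pos|^force|width|^t:'; python3 - <<'E' 2>/dev/null
from w import *
wsnap('w9'); im=cv2.imread('pics/w9.png').astype(int)
# handle edges and head hole
for v in (160,120,80,40):
    r=im[v,280:370].min(1); g=np.diff(r); i,j=np.argmax(g),np.argmin(g); print(v,(i+j)/2+280.5,abs(i-j), wpx2w('w9',(i+j)/2+280.5,v,.026)[:2])
E
python3 pt.py pA 2>/dev/null|grep now; python3 sc.py s12|head -1|cut -c 250-
```

```text
t: 43.82
eef_pos: [0.4496, -0.3614, -0.0243]
force: [-1.0, -0.2, -3.1]
width: 0.0178
t: 44.23
eef_pos: [0.4507, -0.3619, -0.0236]
force: [0.8, -0.6, -0.4]
width: 0.0322
t: 44.65
eef_pos: [0.4475, -0.3606, 0.0234]
force: [0.4, -0.3, -0.3]
width: 0.048
t: 45.07
eef_pos: [0.452, -0.3015, 0.1391]
force: [-1.0, 0.3, -0.9]
width: 0.0485
160 319.5 20 [ 0.44950853 -0.35729394]
120 318.5 18 [ 0.44912526 -0.39163162]
80 318.5 20 [ 0.44790879 -0.42416703]
40 318.0 21 [ 0.44716924 -0.4550817 ]
now scene (np.int64(4), np.float64(193.48), array([198.2, 197.8, 184.4]))
now top (np.int64(110), np.float64(185.6), array([197.4, 198.6, 168.9, 168.9, 191.8, 168.9, 168.9, 197.5, 198.7,
:137 76:135 80:286 84:528 88:535 92:540 96:540 100:488 104:520 108:466 112:237 116:251 120:495 124:530 128:487 132:413 136:451 140:477 144:520 148:313 152:208 156:239 160:460 164:495 168:398 172:236 176:131 180:290 184:516 188:517
```

The wrench lies along its original line on the mat, the pointer reads about 13 mm and the tap handle stays in line with the spout. Handing in.

```bash
python3 -m crank '[{"dx":0,"dy":0,"dz":0,"twist":0,"grip":0.1},{"dx":0,"dy":0,"dz":0,"twist":0,"grip":0.1},{"dx":0,"dy":0,"dz":0,"twist":0,"grip":0.1},{"dx":0,"dy":0,"dz":0,"twist":0,"grip":0.1},{"dx":0,"dy":0,"dz":0,"twist":0,"grip":0.1}]' | grep force; python3 -c "
from station import arm
print(arm.job_done())"
```

```text
force: [0.2, 0.2, 0.4]
gripper_force: 0.0
the job is handed in; nothing more can be done
None
```

Job handed in at about 45 s, result not reported: the tap is open, both blocks are in the channel, the plate reads about 13 mm (mid-band) in the camera images, and the wrench is back flat on its mat.

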